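Hang the guard door on a bench crush tester

ROBOT

A 6-joint arm with a two-finger parallel gripper is mounted at the origin on the work surface. World frame = base frame: x ahead of the robot, y to its left, z up, the work surface at z = 0. Lengths are in mm, angles in rad, forces in N, time in s.
With the tool pointing down it reaches from about 425 to 950 mm from the base axis. Payload 3.5 kg.
Tool frame: the origin (TCP) lies at the very end of the fingers, on their centre line; the grasp point (between the pads) lies 19 mm behind it; x points along the fingers, y is the direction in which the jaws open and shut, and the axes are right-handed (so a half turn about x gives the same grasp; the last joint's range is limited). The gripper opens to 85 mm and grips with 20 to 120 N. Pads are 22 mm wide; open, the fingers measure 114 mm over their backs; the gripper's body (76 mm by 85 mm) begins 54 mm behind the grasp point. The pads swing forward as they close: fully open they stand 13 mm farther back than shut.
Start: joints at [-1.309, 0.286, 1.577, -0, 1.279, -0.15], TCP at [270.196, -618.547, 231.325] pointing down, gripper open.
Joint ranges: [-2.77, 2.77], [-0.9, 2.22], [0.21, 2.48], [-1.53, 4.67], [0.24, 2.81], [-2.84, 2.84]. Speed limits (rad/s): [2.79, 2.79, 3.14, 3.14, 3.14, 3.14].

INTERFACE

Orientations are given as a unit quaternion [x, y, z, w].
In Python, from plant import ctrl gives the robot as it stands.
- The arm moves only by the tool servo_tool, never from a script. Its argument "commands" is a list that holds one entry, the list of rows, each a list of 7 numbers: the opening, from -1 (shut) to 1 (fully open), so that 0 is half open, then the shift along the world's x, y, z in cm, then the turn, a rotation vector about the world's x, y, z in rad. A call has 1 to 20 rows; each row shifts and turns the commanded pose from where the row before left it; what a row does not reach is not made up. A row lasts 1/12 s, in which the tool goes at most 41.7 mm and 7.16 degrees, less where a joint would pass 70% of its speed; a pose out of reach is approached as far as the arm can. A call with a gripper value outside its range is refused whole. The fingers move at their own pace and stop on an object; the grip force is fixed at half the most. Time passes only in rows, so rows that do not move let the fingers close. It gives the time, the measured TCP pose, the force and the opening at its end, in the units of the state.
- ctrl.get_obs(): the state, without advancing time (a new reading comes with each control period).
- ctrl.read_camera(name): name is "side" or "top"; returns a dict with "frame" (400x640x3 uint8, red, green, blue), "vfov" (degrees; the focal length in pixels is half the picture's height over the tangent of half this angle, whatever the lens; pixels are square), "cx", "cy" (the principal point, pixels), "xyz" and "rotation" of the camera in the world. Camera axes: x right, y up, looking along -z (the intrinsics and any distortion apply to the point x, -y, -z); pixel columns grow to the right and rows downward; lengths in mm; the calibration is good to about 2 mm. A picture is of the moment at which its call begins. There is no depth.
- ctrl.job_done(): hands the job in, once; it reports no verdict.
The state is a dict: "time": time; "joint_positions": joint angles; "qd": joint speeds; "effort": joint torques, N m; "ee_pos": TCP position; "tool_rot": TCP orientation; "ft_force": force on the tool from outside, world axes, zero at the start; "wrist_torque": the same for the moment, N m; "width": opening from 0.0 (shut) to 1.0 (fully open).
Only numpy, scipy, OpenCV 4.12 (cv2) and the standard library are available. Lean on these libraries where they do the work, as an engineer would, in place of code of your own. Each camera call takes 0.05 s, during which the arm holds its last target.

TASK

Lift the loose guard door out of its slotted wooden stand and hang it, standing open, on the two upright hinge pins of the crush tester, both knuckles fully down on their brackets. Then swing the door shut past the spring catch until it rests against its stops, and let go. Feel for the pins and be gentle - do not force, ram or drop the door onto the tester - and leave the other loose things on the bench where they are.

Things in the scene. Friction and masses are not known exactly. Their poses are not given: they have to be found in the camera images.
- leaf: the loose guard door: aluminium frame with clear pane, 12 mm thick, 0.36-0.6 kg, starts upright in the stand. Origin: on the knuckle axis at the lower knuckle's underside. z up, door runs along its -y, x is thickness (-x outer face). Frame spans y -14 to -170, z 5 to 150 mm, centred on x = 0; the solid top rail (z 110 to 150) is the place to grip. Centre of mass about y -85 mm
- leaf_top (a point): middle of the door's top face, at door (0, -88, 150) mm, about above its centre of mass; axes as the door
- leaf_edge (a point): halfway up the door's free edge (the end away from the knuckles), at door (0, -170, 75) mm
- upper_knuckle (a point): underside of the upper knuckle, on the knuckle axis, at door (0, 0, 100) mm. The two knuckles are open steel tubes, outer diameter 22, bore 13, 24 mm tall, at door z 0 to 24 and 100 to 124 mm
- stand: fixed slotted wooden stand, 75 x 110 x 55 mm, origin at the centre of its underside; slot along its y, 16 mm wide, floor 20 mm and top 55 mm above the bench. The door's lower edge stands in it, knuckles overhanging its +y end; lift 40 mm or more straight up to come free
- tester: fixed crush tester; origin at the centre of its underside on the bench, z up, -x is its front. Bed x -80 to 150, y +-140, top 45 mm up. At the back (x 85 to 135 mm) a crosshead reaches 240 mm up. Along the front stands a dark steel guard frame: hinge post with two brackets and pins at left (+y), latch post at right (-y, 224 mm up). The frame is rigid and holds over 100 N
- pintle_datum (a point): zero mark for the lower pin's foot (bracket top face): tester (-95, 107, 60) mm, axes as the tester. The whole guard frame (pins, posts, stops, catch, lip) is clamped in slots: the real pins stand 3 to 31 mm from this toward the tester's -y, how far is not measured, to be seen or felt. x and z are true. Hung, the door's origin is on the real pin axis at this height, 1.5 mm play all round
- upper_pintle_datum (a point): same for the upper pin, 100 mm higher; same shift of 3 to 31 mm to -y. Both pins: upright, diameter 10, 18 mm tall, the last 3 mm tapered to 9 mm; brackets 8 mm thick, 11 mm radius. The hinge post's front face is 21 mm behind (+x of) the pin axis, 26 mm wide; otherwise free all round. Come in from the front with the door 20 to 60 mm above its hung height, then lower it
- catch_datum (a point): zero mark of the spring catch: a 16 mm upright roller, centre at tester (-109.5, -68, 135) mm (really shifted to -y as the pins), overlapping the shut door's free edge by about 3 mm in front of it; it yields along y at about 3 N, so shutting takes some 4 to 12 N at mid door. Behind the door there are two stops; resting on them, the shut door's axes are the tester's, within 0.02 rad
- lip_datum (a point): zero mark of the underside of a lip over the shut door's free top corner, 7 mm above the door's top: tester (-81, -65, 217) mm, 56 x 42 mm, 7 mm thick (really shifted to -y as the pins). Because of it the door must be hung standing open: turned clockwise seen from above by 0.7 to 1.6 rad from shut, free edge to the front
- sample_rack: fixed low rack of four upright round board samples, 90 x 120 mm, 81 mm high; origin at its underside; not part of the job
- tape_roll: loose cardboard ring, 80 mm diameter, 22 mm high, bystander, origin at the underside
- check_weight: loose steel weight 40 mm diameter, 45 mm high, standing on the tester's platen, bystander
- disc_stack: loose stack of round paper, 90 mm diameter, 14 mm high, bystander
- wood_block: loose wooden block 90 x 45 x 30 mm, bystander
- jar: loose jar 56 mm diameter, 70 mm high, bystander
- screwdriver: loose screwdriver lying on the bench, bystander
- pencil_cup: loose black cup 70 mm diameter, 90 mm high, bystander
Not all that is in view belongs to the job. What is shaped like the stand but yellow is not meant.

How it is judged (in metres and radians):
On the way, in this order (a step that is already met when the one before it is completed fails the run):
1. the door is lifted clear of its stand (z of leaf in the frame of stand above 0.055 m), for 0.1 s.
2. the door hangs upright on both pins, knuckles down on the brackets, standing open by at least about 0.4 rad (z of leaf in the frame of pintle_datum between -0.003 and 0.003 m and y of leaf in the frame of pintle_datum between -0.0335 and -0.0005 m and x of leaf in the frame of pintle_datum between -0.004 and 0.004 m and angle between leaf's own z axis and vertical below 0.08 rad and x of leaf_edge in the frame of pintle_datum below -0.065 m), for 0.2 s.
At the end, for the whole second after the job is handed in: The door hangs upright (within 0.08 rad) on both pins: its origin within 3 mm of the seat height, within 4 mm of the pin axis front to back and 0.5 to 33.5 mm to the right (-y) of the pins' zero mark; it is shut behind the catch, its free edge within 7 mm of the shut plane, at rest and let go (z of leaf in the frame of pintle_datum between -0.003 and 0.003 m and y of leaf in the frame of pintle_datum between -0.0335 and -0.0005 m and x of leaf in the frame of pintle_datum between -0.004 and 0.004 m and angle between leaf's own z axis and vertical below 0.08 rad and x of leaf_edge in the frame of pintle_datum between -0.007 and 0.007 m and y of leaf_edge in the frame of pintle_datum below -0.157 m and linear speed of leaf below 0.02 m/s); the robot touches nothing.
It fails at once if the door is forced, rammed or dropped: more than 40 N between door and tester (contact force between leaf and tester above 40 N).
It fails at once if a bystander is shifted by more than 20 mm (distance of any of tape_roll, check_weight, disc_stack, wood_block, jar, screwdriver, pencil_cup from where it was at the start of the episode above 0.02 m).
It also fails if it takes over 72 s, if anything falls off the work surface, if the arm or the gripper's body presses on something with over 40 N, if the wrist force passes 120 N, or if a joint passes its speed limit or range.

## Working session

There is one attempt and no reset: what is moved stays moved. The work goes in short steps, Python scripts to look and compute and a tool call to move; the robot and the scene stay as the last step left them, time stands still between calls to the robot, and variables do not carry over. Pictures are saved under pics/ and viewed, and the job is handed in when it is done.

Besides the shell and the picture viewer there is one more tool, called after ">>>" by a JSON object that holds its "fn" and its "kwargs". servo_tool: Moves the arm, as the interface text tells. Its arguments: {"type":"object","properties":{"commands":{"type":"array","items":{"type":"array","items":{"type":"array","items":{"type":"number"}}}}},"required":["commands"]}

```bash
ls; mkdir -p pics
python3 - <<'E'
from plant import ctrl
import cv2,numpy as np
o=ctrl.get_obs();print({k:np.round(v,3).tolist() for k,v in o.items()})
for n in("side","top"):
    c=ctrl.read_camera(n)
    print(n,{k:(np.round(v,4).tolist() if not isinstance(v,str) else v) for k,v in c.items() if k!="frame"})
    cv2.imwrite(f"pics/{n}0.png",c["frame"][:,:,::-1])
E
```

```text
pics
{'time': 0.0, 'joint_positions': [-1.309, 0.287, 1.578, 0.0, 1.279, -0.15], 'qd': [-0.0, -0.003, -0.003, 0.0, 0.001, -0.001], 'effort': [0.0, -40.598, -29.262, -0.0, 0.006, -0.0], 'ee_pos': [270.035, -617.917, 229.922], 'tool_rot': [-0.692, -0.145, 0.692, -0.144], 'ft_force': [0.84, 0.33, -0.008], 'wrist_torque': [0.023, 0.056, 0.027], 'width': 0.997}
side {'vfov': 55.6176, 'cx': 324.4981, 'cy': 203.2253, 'xyz': [261.4346, 669.7457, 874.0951], 'rotation': [-0.0792, 0.3579, 0.9085, -0.2008]}
top {'vfov': 52.0045, 'cx': 317.9679, 'cy': 211.8207, 'xyz': [322.9434, 64.2674, 1264.7303], 'rotation': [0.0733, -0.0755, -0.6908, 0.7154]}
```

View pics/side0.png

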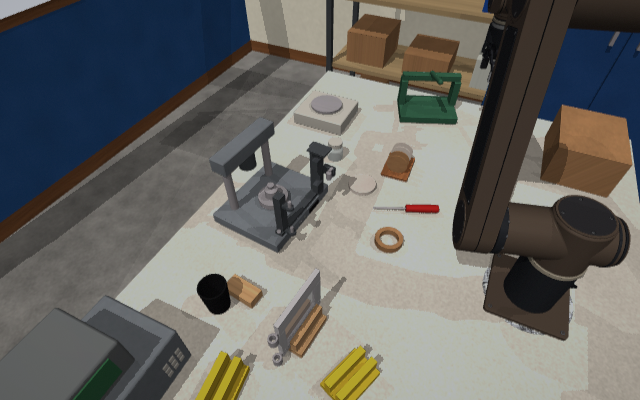

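View pics/top0.png

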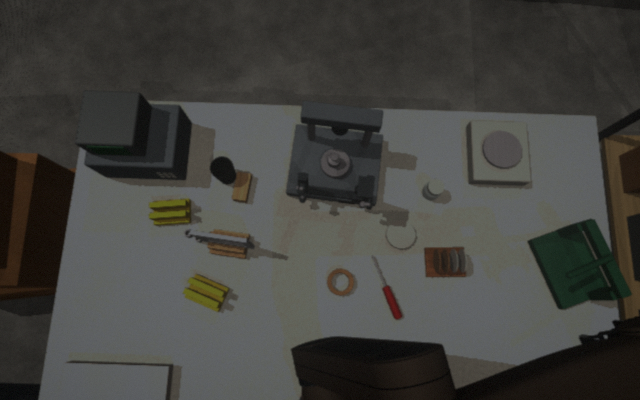

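The wooden (brown) slotted stand with the door is at side (305,325) and top (225,242). The two yellow ones, top (170,212) and (208,292), are decoys. I'll confirm this in enlarged crops and build ray helpers.

```bash
cat > h.py <<'E'
import numpy as np,cv2
from scipy.spatial.transform import Rotation as R
def cam(ctrl,n):
    c=ctrl.read_camera(n); c["f"]=200/np.tan(np.radians(c["vfov"])/2)
    r=np.array(c["rotation"],float); c["R"]=R.from_quat(r).as_matrix() if r.size==4 else r
    c["p"]=np.array(c["xyz"],float); return c
def ray(c,u,v):
    d=c["R"]@np.array([(u-c["cx"])/c["f"],-(v-c["cy"])/c["f"],-1]); return d/np.linalg.norm(d)
def onz(c,u,v,z):
    d=ray(c,u,v); return c["p"]+d*(z-c["p"][2])/d[2]
def proj(c,P):
    q=c["R"].T@(np.array(P,float)-c["p"]); return np.array([c["cx"]+c["f"]*q[0]/-q[2],c["cy"]+c["f"]*q[1]/q[2]])
def tri(c1,a,c2,b):
    d1,d2=ray(c1,*a),ray(c2,*b); A=np.stack([d1,-d2],1); t=np.linalg.lstsq(A,c2["p"]-c1["p"],rcond=None)[0]
    p,q=c1["p"]+t[0]*d1,c2["p"]+t[1]*d2; return (p+q)/2,np.linalg.norm(p-q)
def crop(c,name,u0,v0,w,h,s,gain=1.0):
    im=c["frame"][v0:v0+h,u0:u0+w,::-1]
    im=np.clip(im.astype(float)*gain,0,255).astype(np.uint8)
    cv2.imwrite("pics/"+name,cv2.resize(im,None,fx=s,fy=s,interpolation=cv2.INTER_CUBIC))
E
python3 - <<'E'
from plant import ctrl
from h import *
s=cam(ctrl,"side");t=cam(ctrl,"top")
for n,c in(("s",s),("t",t)): np.save(n+".npy",c,allow_pickle=True)
e=ctrl.get_obs()["ee_pos"]; print(proj(s,e),proj(t,e))
for n,c,p in(("side",s,(0,0)),):print(proj(s,[0,0,0]),proj(t,[0,0,0]))
crop(s,"s_door.png",190,250,160,130,5)
crop(t,"t_door.png",140,180,160,130,5,2)
crop(s,"s_tes.png",205,110,150,140,5,1.6)
crop(t,"t_tes.png",275,95,130,130,5,2)
E
```

```text
[484.33535973  78.47784611] [594.05093334 331.4867016 ]
[525.91122942 293.4005707 ] [333.64804437 416.07039277]
```

View pics/s_door.png

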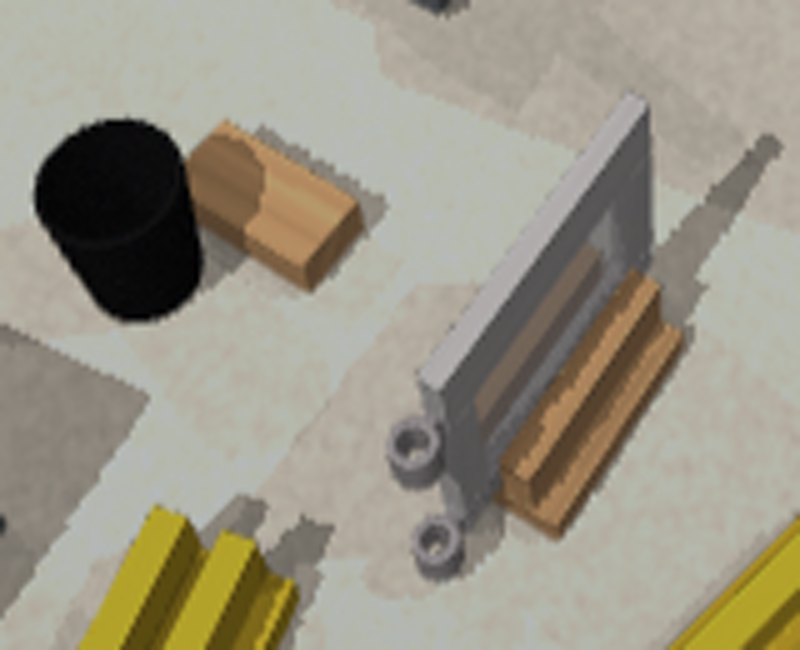

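View pics/t_door.png

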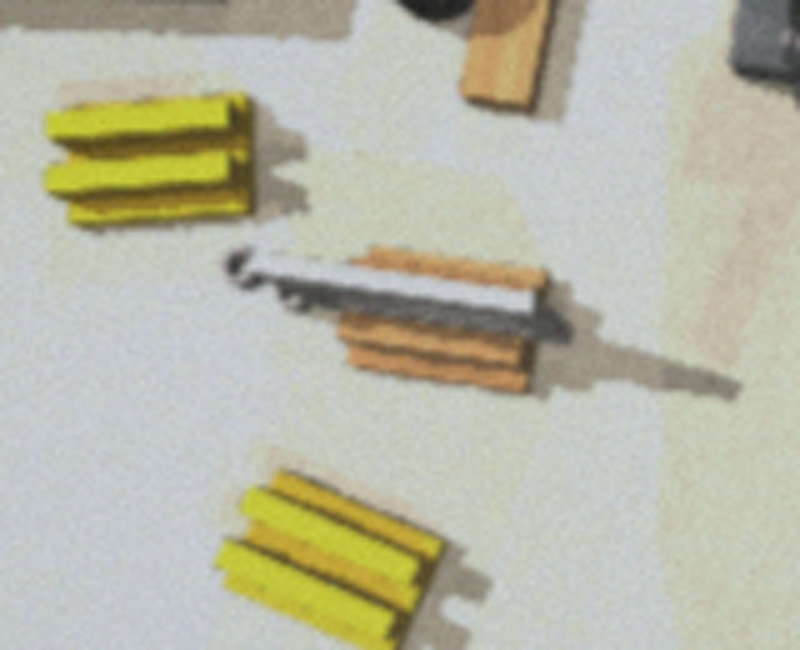

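View pics/s_tes.png

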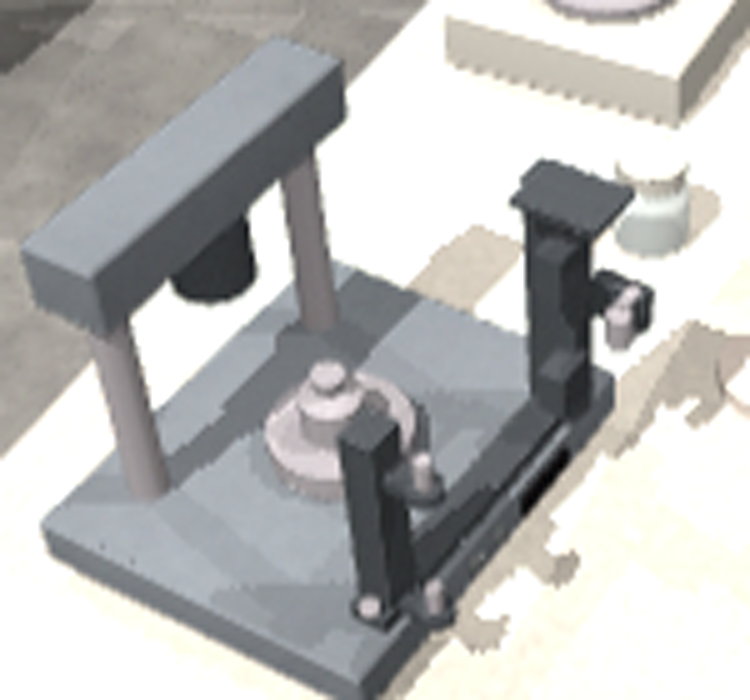

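View pics/t_tes.png

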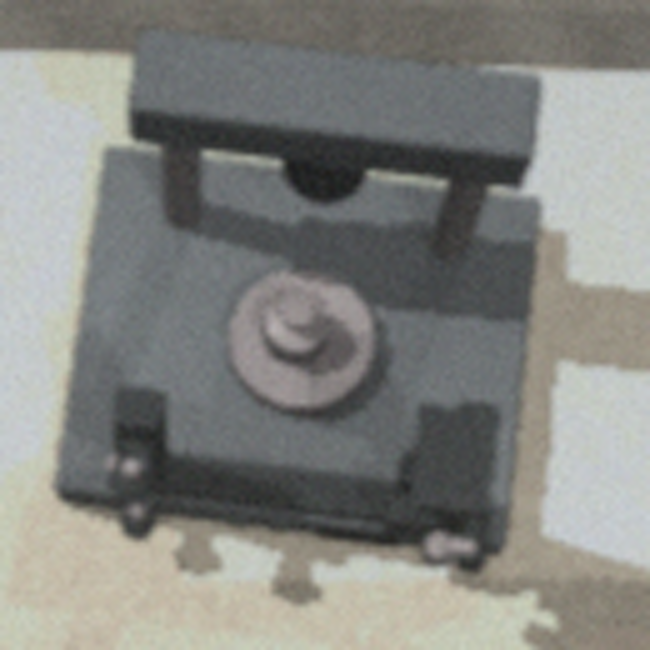

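Run:
```python
from h import *
s=np.load("s.npy",allow_pickle=True).item();t=np.load("t.npy",allow_pickle=True).item()
S=lambda x,y:(205+x/5-.4,110+y/5-.4)
T=lambda x,y:(275+x/5-.4,95+y/5-.4)
names="FL BL BR FR".split()
sp=[S(363,678),S(42,525),S(345,265),S(613,372)]
tp=[T(62,487),T(106,148),T(540,198),T(503,540)]
for n,a,b in zip(names,sp,tp):
    print(n,np.round(onz(s,*a,45),1),np.round(onz(t,*b,45),1),np.round(tri(s,a,t,b)[0],1),round(tri(s,a,t,b)[1],1))
# pins
print("upper tip",tri(s,S(423,455),t,T(125,462)));print("lower tip",tri(s,S(434,582),t,T(135,512)))
# door
SD=lambda x,y:(190+x/5-.4,250+y/5-.4)
TD=lambda x,y:(140+x/5-.4,180+y/5-.4)
for n,a,b in(("topNearKn outer",SD(420,375),TD(258,250)),("topNearKn inner",SD(441,388),TD(255,275)),("topfar",SD(632,95),TD(537,290)),("topfar2",SD(648,103),TD(533,312)),("upKn",SD(414,440),TD(236,262))):
    p,r=tri(s,a,t,b);print(n,np.round(p,1),round(r,1))
```

```text
FL [638.3 163.6  45. ] [642.8 162.3  45. ] [641.7 162.   42. ] 3.9
BL [862.7 146.2  45. ] [866.8 145.4  45. ] [866.1 145.   42.8] 3.3
BR [ 818.7 -127.6   45. ] [ 843.1 -131.3   45. ] [ 835.2 -134.7   38.1] 20.9
FR [ 614.7 -109.9   45. ] [ 619.1 -109.    45. ] [ 616.7 -109.3   45.5] 4.4
upper tip (array([618.69455197, 116.68964418, 185.72476474]), np.float64(5.038645554297731))
lower tip (array([618.52841891, 115.01949454,  83.47532229]), np.float64(0.8925758861027181))
topNearKn outer [496.  407.6 161.5] 2.6
topNearKn inner [484.  408.4 161.3] 0.9
topfar [478.2 254.4 160.9] 5.2
topfar2 [467.7 255.9 162.4] 1.6
upKn [491.4 425.  141.8] 3.7
```

```bash
cat >> h.py <<'E'
def avg(ctrl,n,k=6):
    c=cam(ctrl,n); fs=[c["frame"].astype(float)]+[ctrl.read_camera(n)["frame"].astype(float) for _ in range(k-1)]
    c["frame"]=np.mean(fs,0); return c
E
python3 - <<'E'
from plant import ctrl
from h import *
s=avg(ctrl,"side",4);t=avg(ctrl,"top",6)
np.save("s.npy",s,allow_pickle=True);np.save("t.npy",t,allow_pickle=True)
crop(s,"s_pin.png",260,185,50,55,12,2)
crop(t,"t_pin.png",285,165,50,45,12,2.5)
crop(s,"s_dr.png",262,264,66,104,8,1.2)
crop(t,"t_dr.png",180,225,75,40,10,2)
o=ctrl.get_obs();print(R.from_quat(o["tool_rot"]).as_matrix().round(3))
E
```

```text
[[-0.     0.4   -0.916]
 [-0.    -0.916 -0.4  ]
 [-1.     0.     0.   ]]
```

View pics/s_pin.png

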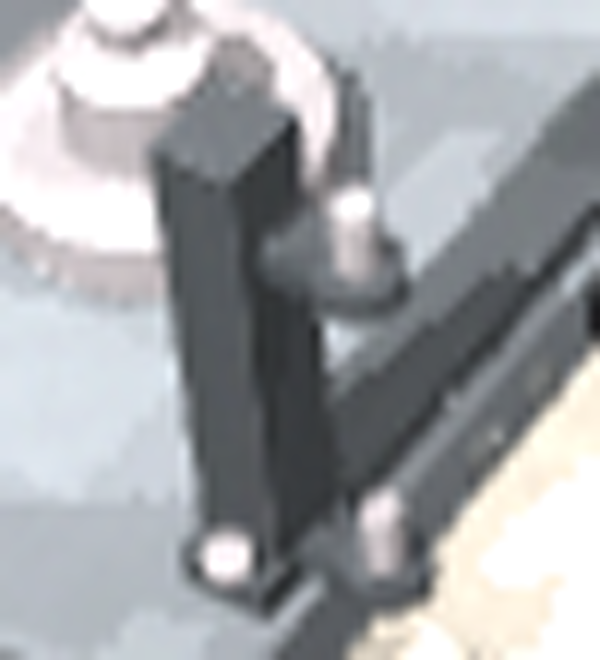

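View pics/t_pin.png

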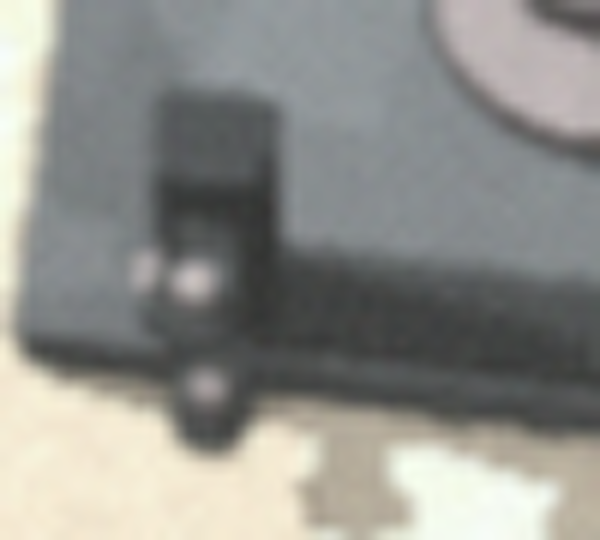

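View pics/s_dr.png

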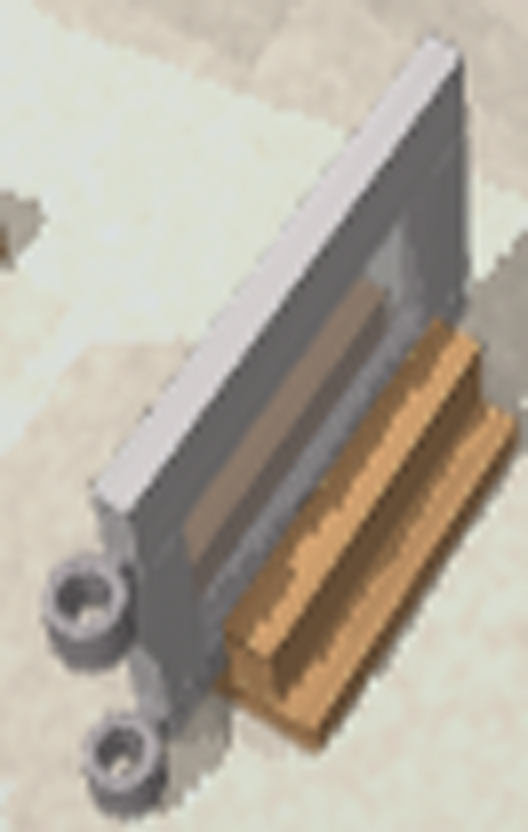

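View pics/t_dr.png

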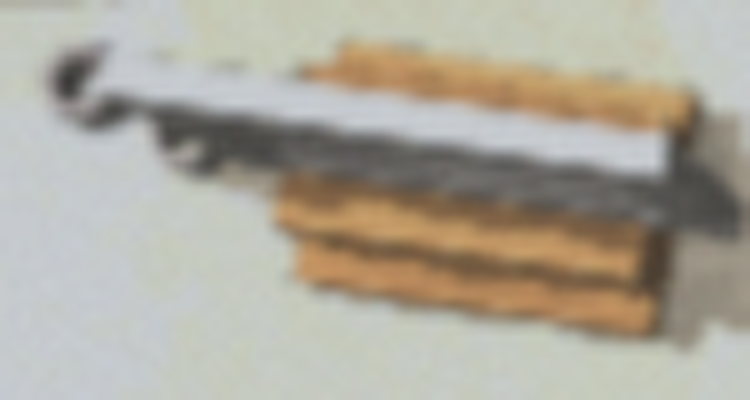

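Run:
```python
from h import *
s=np.load("s.npy",allow_pickle=True).item();t=np.load("t.npy",allow_pickle=True).item()
M=lambda u0,v0,k:(lambda x,y:(u0+x/k-.5+.5/k,v0+y/k-.5+.5/k))
P=M(260,185,12);Q=M(285,165,12)
for n,a,b,z in(("up",P(352,200),Q(193,281),178),("low",P(382,505),Q(206,387),78)):
    print(n,a,b,tri(s,a,t,b),onz(s,*a,z),onz(t,*b,z))
D=M(262,264,8);E=M(180,225,10)
for n,a,b in(("n1",D(95,487),E(112,45)),("n2",D(130,515),E(102,93)),("f1",D(435,38),E(670,130)),("f2",D(462,60),E(668,175))):
    print(n,np.round(tri(s,a,t,b)[0],1),np.round(onz(s,*a,165),1),np.round(onz(t,*b,165),1))
for n,a,z in(("uk",D(87,594),139),("lk",D(123,746),39)): print(n,onz(s,*a,z))
```

```text
up (288.875, 201.20833333333331) (300.625, 187.95833333333331) (array([619.31952842, 114.50701426, 180.36209633]), np.float64(1.5338368553026598)) [619.71911992 112.57776461 178.        ] [620.73383513 114.82848394 178.        ]
low (291.375, 226.625) (301.70833333333337, 196.79166666666666) (array([619.5135898 , 114.7397276 ,  80.22954312]), np.float64(1.8508314942534159)) [619.54767903 113.10791149  78.        ] [620.99718291 115.07693262  78.        ]
n1 [496.5 408.2 163.3] [494.  408.5 165. ] [498.2 408.2 165. ]
n2 [484.5 410.3 162.1] [482.6 411.2 165. ] [485.  409.6 165. ]
f1 [478.  255.2 163.3] [474.8 255.9 165. ] [480.3 255.5 165. ]
f2 [467.8 255.9 159.2] [465.  259.2 165. ] [468.1 255.2 165. ]
uk [490.12757245 424.13221158 139.        ]
lk [490.70713274 423.58181634  39.        ]
```

Run:
```python
from h import *
s=np.load("s.npy",allow_pickle=True).item();t=np.load("t.npy",allow_pickle=True).item()
for p in((528,238),(588,220),(630,295),(568,310)): print(p,[np.round(onz(t,*p,z),0)[:2] for z in(0,100)])
for p in((398,75),(460,75),(400,120),(457,122)): print(p,[np.round(onz(s,*p,z),0)[:2] for z in(0,100)])
```

```text
(528, 238) [array([ 533., -593.]), array([ 517., -541.])]
(588, 220) [array([ 598., -787.]), array([ 576., -720.])]
(630, 295) [array([ 369., -891.]), array([ 366., -816.])]
(568, 310) [array([ 318., -698.]), array([ 319., -638.])]
(398, 75) [array([ 639., -944.]), array([ 596., -760.])]
(460, 75) [array([  380., -1064.]), array([ 366., -866.])]
(400, 120) [array([ 524., -605.]), array([ 494., -459.])]
(457, 122) [array([ 316., -686.]), array([ 310., -531.])]
```

>>> {"fn": "servo_tool", "kwargs": {"commands": [[[1, 1.2, 3.2, 0, 0, 0, 0.03], [1, 1.6, 3.25, 0, 0, 0, 0.06], [1, 1.6, 3.25, 0, 0, 0, 0.06], [1, 1.6, 3.25, 0, 0, 0, 0.06], [1, 1.6, 3.25, 0, 0, 0, 0.06], [1, 1.6, 3.25, 0, 0, 0, 0.06], [1, 1.6, 3.25, 0, 0, 0, 0.06], [1, 1.6, 3.25, 0, 0, 0, 0.06], [1, 1.6, 3.25, 0, 0, 0, 0.06], [1, 1.6, 3.25, 0, 0, 0, 0.06], [1, 1.6, 3.25, 0, 0, 0, 0.06], [1, 1.6, 3.25, 0, 0, 0, 0.06], [1, 1.6, 3.25, 0, 0, 0, 0.06], [1, 1.6, 3.25, 0, 0, 0, 0.06], [1, 1.6, 3.25, 0, 0, 0, 0.06], [1, 1.6, 3.25, 0, 0, 0, 0.06]]]}}

```text
time: 2.03
ee_pos: [522.8, -97.3, 231.7]
tool_rot: [0.553, 0.44, -0.553, 0.441]
ft_force: [0.5, 0.1, 0.6]
width: 1.002
```

>>> {"fn": "servo_tool", "kwargs": {"commands": [[[1, -0.3, 3.3, 0, 0, 0, 0.01], [1, -0.3, 3.3, 0, 0, 0, 0.01], [1, -0.3, 3.3, 0, 0, 0, 0.01], [1, -0.3, 3.3, 0, 0, 0, 0.01], [1, -0.3, 3.3, 0, 0, 0, 0.01], [1, -0.3, 3.3, 0, 0, 0, 0.01], [1, -0.3, 3.3, 0, 0, 0, 0.01], [1, -0.3, 3.3, 0, 0, 0, 0.01], [1, -0.3, 3.3, 0, 0, 0, 0.01], [1, -0.3, 3.3, 0, 0, 0, 0.01], [1, -0.3, 3.3, 0, 0, 0, 0.01], [1, -0.3, 3.3, 0, 0, 0, 0.01], [1, -0.3, 3.0, 0, 0, 0, 0.01], [1, 0, 0, 0, 0, 0, 0], [1, 0, 0, 0, 0, 0, 0]]]}}

```text
time: 3.28
ee_pos: [482.7, 328.2, 231.2]
tool_rot: [-0.523, -0.475, 0.524, -0.475]
ft_force: [-0.5, -0.3, -0.8]
width: 1.0
```

```bash
cat > st.py <<'E'
from plant import ctrl
from h import *
o=ctrl.get_obs();m=R.from_quat(o["tool_rot"]).as_matrix()
print("t",round(o["time"],2),"ee",np.round(o["ee_pos"],1),"yaw",round(np.arctan2(m[1,1],m[0,1]),4),"xdir",m[:,0].round(3),"F",np.round(o["ft_force"],2),"M",np.round(o["wrist_torque"],2),"w",round(o["width"],3),"q",np.round(o["joint_positions"],2))
E
python3 st.py
```

```text
t 3.28 ee [482.7 328.2 231.2] yaw -0.0961 xdir [-0. -0. -1.] F [-0.51 -0.31 -0.82] M [-0.02  0.03 -0.  ] w 1.0 q [ 0.42  0.09  1.81 -0.    1.25  0.52]
```

>>> {"fn": "servo_tool", "kwargs": {"commands": [[[1, -0.1, 0.4, -1, 0, 0, -0.017], [1, 0, 0, -1, 0, 0, 0], [1, 0, 0, -1, 0, 0, 0], [1, 0, 0, -1, 0, 0, 0], [1, 0, 0, 0, 0, 0, 0]]]}}

```text
time: 3.7
ee_pos: [480.7, 329.3, 187.4]
tool_rot: [-0.526, -0.47, 0.531, -0.469]
ft_force: [-0.8, 0.3, -1.0]
width: 1.003
```

```bash
python3 - <<'E'
from plant import ctrl
from h import *
s=avg(ctrl,"side",1);t=avg(ctrl,"top",3)
crop(s,"s1.png",230,170,160,200,3.5,1.3)
crop(t,"t1.png",150,180,150,110,5,2)
E
python3 st.py
```

```text
t 3.9 ee [482.6 330.8 191.7] yaw -0.1165 xdir [ 0.001  0.    -1.   ] F [ 0.25 -0.57 -0.48] M [ 0.02 -0.02 -0.02] w 0.999 q [ 0.43  0.13  1.84 -0.    1.18  0.54]
```

View pics/s1.png

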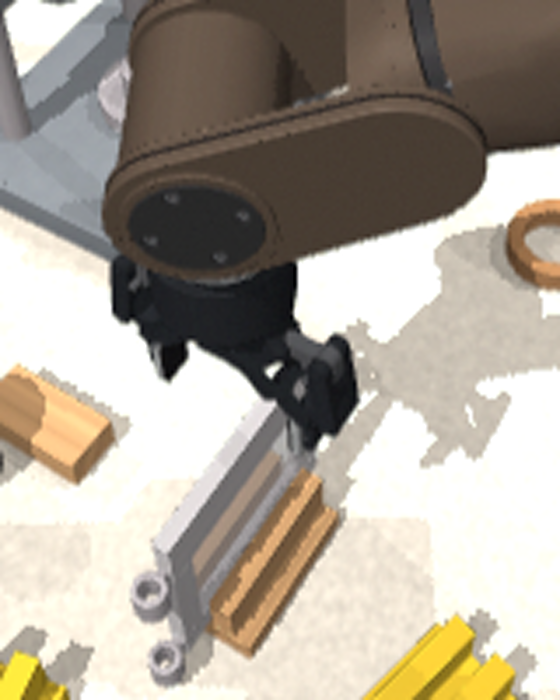

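View pics/t1.png

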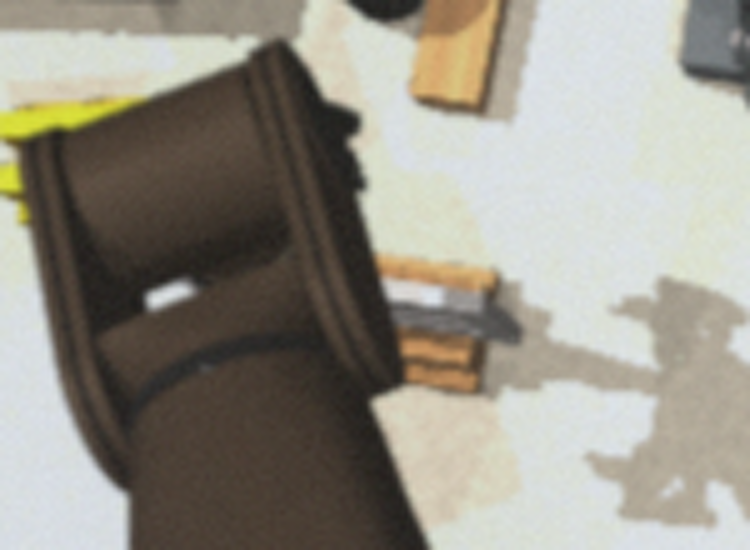

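>>> {"fn": "servo_tool", "kwargs": {"commands": [[[1, -0.05, 0.1, -1.1, 0, 0, 0], [1, 0, 0, -1.1, 0, 0, 0], [1, 0, 0, -1.1, 0, 0, 0], [1, 0, 0, -1.1, 0, 0, 0], [1, 0, 0, -1.0, 0, 0, 0], [1, 0, 0, -0.7, 0, 0, 0], [1, 0, 0, -0.4, 0, 0, 0], [1, 0, 0, 0, 0, 0, 0]]]}}

```text
time: 4.57
ee_pos: [481.0, 331.6, 124.8]
tool_rot: [-0.527, -0.47, 0.529, -0.47]
ft_force: [0.9, 0.3, 1.5]
width: 0.996
```

>>> {"fn": "servo_tool", "kwargs": {"commands": [[[0.3, 0, 0, 0, 0, 0, 0], [0, 0, 0, 0, 0, 0, 0], [-0.3, 0, 0, 0, 0, 0, 0], [-1, 0, 0, 0, 0, 0, 0], [-1, 0, 0, 0, 0, 0, 0], [-1, 0, 0, 0, 0, 0, 0], [-1, 0, 0, 0, 0, 0, 0], [-1, 0, 0, 0, 0, 0, 0]]]}}

```text
time: 5.23
ee_pos: [481.8, 332.0, 126.8]
tool_rot: [0.528, 0.47, -0.528, 0.47]
ft_force: [0.0, -0.6, 2.9]
width: 0.132
```

```bash
python3 st.py
```

```text
t 5.23 ee [481.8 332.  126.8] yaw -0.1161 xdir [ 0.  0. -1.] F [ 0.03 -0.6   2.9 ] M [-0.03  0.16 -0.03] w 0.132 q [0.43 0.2  1.88 0.   1.06 0.55]
```

>>> {"fn": "servo_tool", "kwargs": {"commands": [[[-1, 0, 0, 0.5, 0, 0, 0], [-1, 0, 0, 1, 0, 0, 0], [-1, 0, 0, 1, 0, 0, 0], [-1, 0, 0, 1, 0, 0, 0], [-1, 0, 0, 1, 0, 0, 0], [-1, 0, 0, 1, 0, 0, 0], [-1, 0, 0, 1, 0, 0, 0], [-1, 0, 0, 1, 0, 0, 0], [-1, 0, 0, 1, 0, 0, 0], [-1, 0, 0, 0.5, 0, 0, 0], [-1, 0, 0, 0, 0, 0, 0], [-1, 0, 0, 0, 0, 0, 0]]]}}

```text
time: 6.23
ee_pos: [481.8, 332.0, 216.6]
tool_rot: [0.528, 0.47, -0.528, 0.47]
ft_force: [0.5, 0.8, -4.0]
width: 0.134
```

```bash
python3 st.py
python3 - <<'E'
from plant import ctrl
from h import *
s=avg(ctrl,"side",1)
crop(s,"s2.png",200,130,200,250,2.4,1.3)
crop(s,"s2b.png",230,230,100,140,5.5,1.3)
E
```

```text
t 6.23 ee [481.8 332.  216.6] yaw -0.116 xdir [ 0.  0. -1.] F [ 0.51  0.78 -4.03] M [-0.03  0.02  0.01] w 0.134 q [0.43 0.1  1.82 0.   1.22 0.55]
```

View pics/s2b.png

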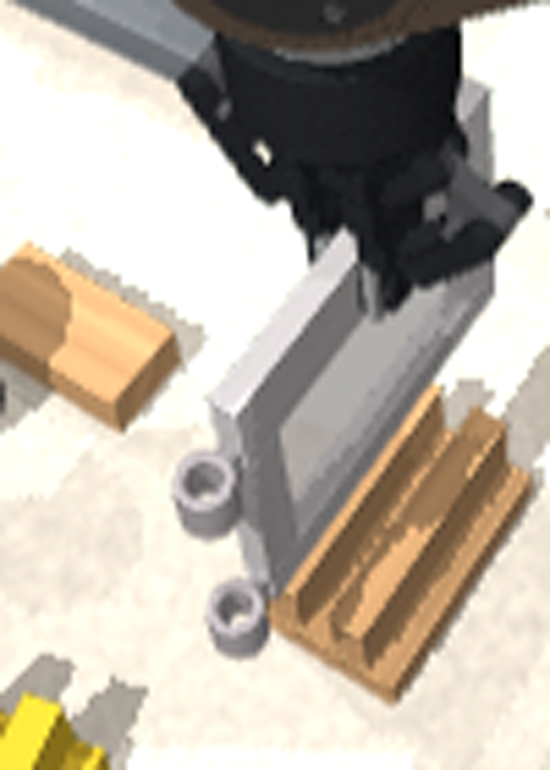

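Run:
```python
from h import *
s=np.load("s.npy",allow_pickle=True).item()
M=lambda u0,v0,k:(lambda x,y:(u0+x/k-.5+.5/k,v0+y/k-.5+.5/k))
D=M(230,230,5.5)
tcp=np.array([481.8,332]);th=-.116
for p,z in(((206,481),228.8),((237,606),128.8)):
    k=onz(s,*D(*p),z)[:2]; d=k-tcp; print(k,"door x",d@[np.cos(th),np.sin(th)],"door y",d@[-np.sin(th),np.cos(th)])
```

```text
[490.72803129 424.62326853] door x -1.8521886565437904 door y 93.03412821645836
[490.80279984 424.03141274] door x -1.7094211789589435 door y 92.45490368018808
```

>>> {"fn": "servo_tool", "kwargs": {"commands": [[[-1, 0, -0.8, 0, 0, 0, -0.03], [-1, 0, -1.5, 0, 0, 0, -0.05], [-1, 0, -1.5, 0, 0, 0, -0.05], [-1, 0, -1.5, 0, 0, 0, -0.05], [-1, 0, -1.5, 0, 0, 0, -0.05], [-1, 0, -1.5, 0, 0, 0, -0.05], [-1, 0, -1.5, 0, 0, 0, -0.05], [-1, 0, -1.5, 0, 0, 0, -0.05], [-1, 0, -1.5, 0, 0, 0, -0.05], [-1, 0, -1.5, 0, 0, 0, -0.05], [-1, 0, -1.5, 0, 0, 0, -0.05], [-1, 0, -1.5, 0, 0, 0, -0.05], [-1, 0, -1.5, 0, 0, 0, -0.05], [-1, 0, -1.5, 0, 0, 0, -0.05], [-1, 0, -1.5, 0, 0, 0, -0.05], [-1, 0, -1.5, 0, 0, 0, -0.05], [-1, 0, -1.5, 0, 0, 0, -0.05], [-1, 0, -1.5, 0, 0, 0, -0.05], [-1, 0, -1.5, 0, 0, 0, -0.05], [-1, 0, -1.5, -0.4, 0, 0, -0.05]]]}}

```text
time: 7.95
ee_pos: [481.5, 37.8, 212.4]
tool_rot: [0.688, 0.165, -0.688, 0.165]
ft_force: [-0.3, -0.0, -4.3]
width: 0.134
```

>>> {"fn": "servo_tool", "kwargs": {"commands": [[[-1, 0.2, 0, 0, 0, 0, 0], [-1, 0, 0, 0, 0, 0, 0], [-1, 0, 0, 0, 0, 0, 0]]]}}

```text
time: 8.2
ee_pos: [483.4, 39.1, 211.9]
tool_rot: [-0.687, -0.166, 0.688, -0.166]
ft_force: [0.1, 0.7, -4.1]
width: 0.132
```

```bash
python3 st.py
python3 - <<'E'
from plant import ctrl
from h import *
s=avg(ctrl,"side",1);t=avg(ctrl,"top",1)
crop(s,"s3.png",200,110,200,180,4,1.6)
crop(t,"t3.png",230,80,200,180,3.5,2)
E
```

```text
t 8.2 ee [483.4  39.1 211.9] yaw -1.0963 xdir [-0.001  0.001 -1.   ] F [ 0.11  0.68 -4.07] M [-0.01  0.    0.02] w 0.132 q [-0.13 -0.12  2.05  0.    1.22  0.97]
```

View pics/s3.png

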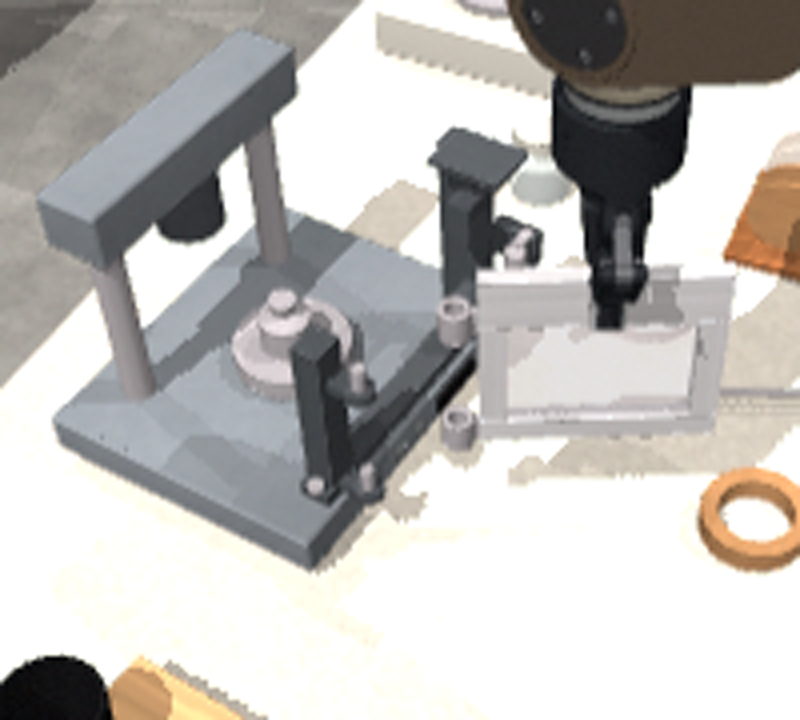

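View pics/t3.png

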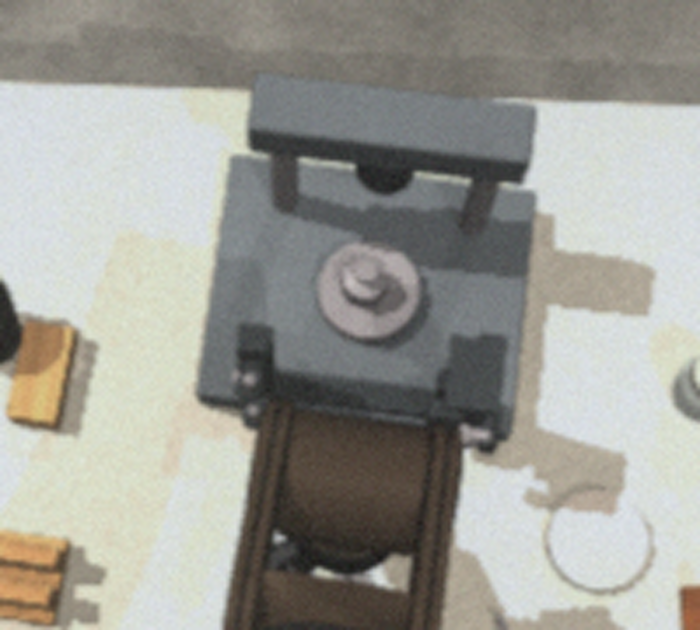

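>>> {"fn": "servo_tool", "kwargs": {"commands": [[[-1, 0.5, 0.3, 0, 0, 0, 0], [-1, 0.6, 0.35, 0, 0, 0, 0], [-1, 0.6, 0.35, 0, 0, 0, 0], [-1, 0.6, 0.35, 0, 0, 0, 0], [-1, 0.6, 0.35, 0, 0, 0, 0], [-1, 0.6, 0.35, 0, 0, 0, 0], [-1, 0.6, 0.35, 0, 0, 0, 0], [-1, 0.5, 0.35, 0, 0, 0, 0], [-1, 0.5, 0.3, 0, 0, 0, 0], [-1, 0.3, 0.15, 0, 0, 0, 0], [-1, 0, 0, 0, 0, 0, 0], [-1, 0, 0, 0, 0, 0, 0], [-1, 0, 0, 0, 0, 0, 0]]]}}

```text
time: 9.38
ee_pos: [537.5, 70.9, 212.2]
tool_rot: [-0.687, -0.166, 0.687, -0.166]
ft_force: [-0.4, -0.0, -4.0]
width: 0.135
```

```bash
python3 st.py
python3 - <<'E'
from plant import ctrl
from h import *
s=avg(ctrl,"side",4)
np.save("s4.npy",s,allow_pickle=True)
crop(s,"s4.png",265,180,50,55,12,1.8)
E
```

```text
t 9.38 ee [537.5  70.9 212.2] yaw -1.0961 xdir [-0. -0. -1.] F [-0.37 -0.   -3.96] M [-0.01  0.08  0.02] w 0.135 q [-0.06  0.01  1.92 -0.    1.21  1.04]
```

View pics/s4.png

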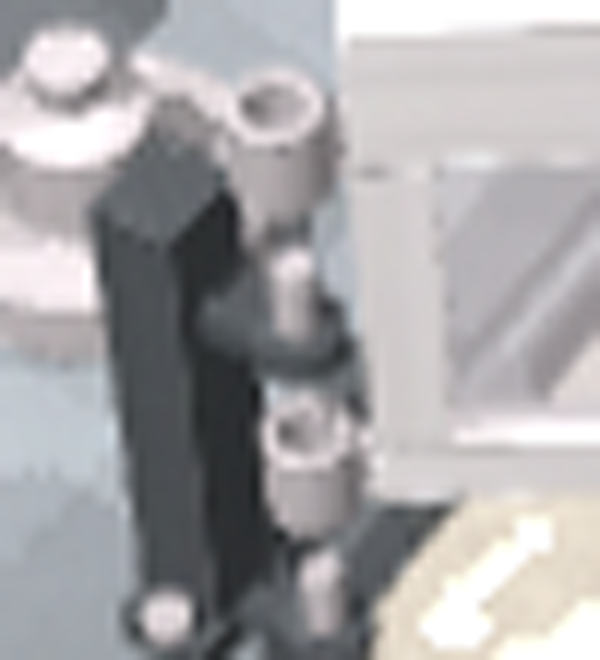

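Run:
```python
from h import *
s=np.load("s4.npy",allow_pickle=True).item()
M=lambda u0,v0,k:(lambda x,y:(u0+x/k-.5+.5/k,v0+y/k-.5+.5/k))
D=M(265,180,12)
for n,k,zk,p,zp in(("up",(279.5,107),224.4,(293.5,259),178),("low",(308,432),124.4,(322,562),78)):
    a=onz(s,*D(*k),zk);b=onz(s,*D(*p),zp);print(n,a,b,"move",b-a)
```

```text
up [618.56987066 113.30045205 224.4       ] [619.57167489 112.19057633 178.        ] move [  1.00180423  -1.10987572 -46.4       ]
low [619.33833614 113.68132029 124.4       ] [619.96530266 112.33367247  78.        ] move [  0.62696652  -1.34764782 -46.4       ]
```

>>> {"fn": "servo_tool", "kwargs": {"commands": [[[-1, 0.08, -0.12, 0, 0, 0, 0], [-1, 0, 0, -0.5, 0, 0, 0], [-1, 0, 0, -0.5, 0, 0, 0], [-1, 0, 0, -0.5, 0, 0, 0], [-1, 0, 0, -0.3, 0, 0, 0], [-1, 0, 0, 0, 0, 0, 0], [-1, 0, 0, 0, 0, 0, 0]]]}}

```text
time: 10.17
ee_pos: [538.2, 69.8, 193.8]
tool_rot: [-0.687, -0.166, 0.688, -0.166]
ft_force: [0.6, 0.1, -4.4]
width: 0.131
```

```bash
python3 st.py
python3 - <<'E'
from plant import ctrl
from h import *
s=avg(ctrl,"side",3)
np.save("s5.npy",s,allow_pickle=True)
crop(s,"s5.png",265,180,50,55,12,1.8)
E
```

```text
t 10.17 ee [538.2  69.8 193.8] yaw -1.096 xdir [-0.001  0.    -1.   ] F [ 0.59  0.05 -4.36] M [-0.01  0.03 -0.  ] w 0.131 q [-0.06  0.03  1.94  0.    1.18  1.04]
```

View pics/s5.png

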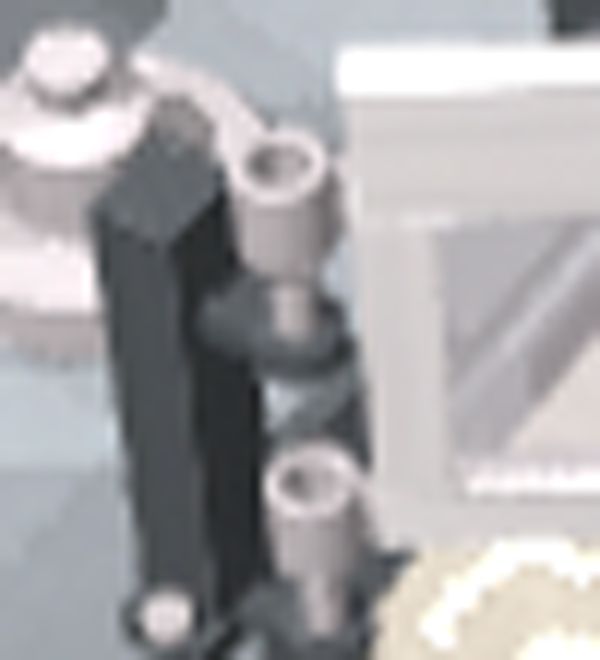

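Run:
```python
from h import *
s=np.load("s5.npy",allow_pickle=True).item()
M=lambda u0,v0,k:(lambda x,y:(u0+x/k-.5+.5/k,v0+y/k-.5+.5/k))
D=M(265,180,12)
for n,k,zk,p,zp in(("up",(283.5,164),206,(293.5,259),178),("low",(311,482),106,(322,562),78)):
    a=onz(s,*D(*k),zk);b=onz(s,*D(*p),zp);print(n,a,b,"move",b-a, "px per +x,+y mm",12*(proj(s,a+[1,0,0])-proj(s,a)),12*(proj(s,a+[0,1,0])-proj(s,a)))
```

```text
up [619.9221408  111.83112221 206.        ] [619.57167489 112.19057633 178.        ] move [ -0.35046591   0.35945412 -28.        ] px per +x,+y mm [-4.269731  -1.4594426] [-2.33713526  3.14414587]
low [620.48893105 112.72120084 106.        ] [619.96530266 112.33367247  78.        ] move [ -0.52362839  -0.38752837 -28.        ] px per +x,+y mm [-3.96999347 -1.44490831] [-2.15176867  3.1123998 ]
```

>>> {"fn": "servo_tool", "kwargs": {"commands": [[[-1, 0, 0, -0.15, 0, 0, 0], [-1, 0, 0, -0.1, 0, 0, 0], [-1, 0, 0, -0.1, 0, 0, 0], [-1, 0, 0, -0.05, 0, 0, 0], [-1, 0, 0, 0, 0, 0, 0], [-1, 0, 0, 0, 0, 0, 0]]]}}

```text
time: 10.82
ee_pos: [538.5, 69.8, 190.3]
tool_rot: [-0.687, -0.166, 0.687, -0.166]
ft_force: [0.0, 0.2, -3.8]
width: 0.128
```

```bash
python3 st.py
```

```text
t 10.82 ee [538.5  69.8 190.3] yaw -1.096 xdir [-0.  0. -1.] F [ 0.03  0.2  -3.76] M [ 0.01 -0.    0.05] w 0.128 q [-0.06  0.03  1.94 -0.    1.17  1.04]
```

Aligned within about 0.5 mm. I'm lowering in small steps and watching the force.

>>> {"fn": "servo_tool", "kwargs": {"commands": [[[-1, 0, 0, -0.05, 0, 0, 0], [-1, 0, 0, -0.05, 0, 0, 0], [-1, 0, 0, -0.05, 0, 0, 0], [-1, 0, 0, 0, 0, 0, 0]]]}}

```text
time: 11.15
ee_pos: [538.7, 69.7, 189.5]
tool_rot: [0.687, 0.166, -0.687, 0.166]
ft_force: [-0.6, -0.7, -0.5]
width: 0.131
```

>>> {"fn": "servo_tool", "kwargs": {"commands": [[[-1, 0, 0, -0.05, 0, 0, 0], [-1, 0, 0, -0.05, 0, 0, 0], [-1, 0, 0, -0.05, 0, 0, 0], [-1, 0, 0, 0, 0, 0, 0]]]}}

```text
time: 11.48
ee_pos: [538.9, 69.6, 189.0]
tool_rot: [0.688, 0.166, -0.687, 0.167]
ft_force: [-5.9, -1.8, 5.8]
width: 0.133
```

```bash
python3 st.py
```

```text
t 11.48 ee [538.9  69.6 189. ] yaw -1.0956 xdir [ 0.001 -0.    -1.   ] F [-5.9  -1.79  5.83] M [0.03 0.54 0.06] w 0.133 q [-0.06  0.04  1.94 -0.    1.16  1.04]
```

>>> {"fn": "servo_tool", "kwargs": {"commands": [[[-1, 0, 0, 0.15, 0, 0, 0], [-1, -0.1, -0.03, 0, 0, 0, 0], [-1, 0, 0, 0, 0, 0, 0], [-1, 0, 0, -0.05, 0, 0, 0], [-1, 0, 0, -0.05, 0, 0, 0], [-1, 0, 0, -0.05, 0, 0, 0], [-1, 0, 0, 0, 0, 0, 0]]]}}

```text
time: 12.07
ee_pos: [538.3, 69.5, 188.7]
tool_rot: [0.688, 0.166, -0.686, 0.166]
ft_force: [-1.6, -0.7, 5.6]
width: 0.135
```

```bash
python3 st.py
```

```text
t 12.07 ee [538.3  69.5 188.7] yaw -1.096 xdir [ 0.002  0.    -1.   ] F [-1.55 -0.66  5.58] M [ 0.26 -0.13  0.03] w 0.135 q [-0.06  0.03  1.94  0.    1.16  1.04]
```

>>> {"fn": "servo_tool", "kwargs": {"commands": [[[-1, -0.05, 0, 0, 0, 0, 0], [-1, -0.05, 0, 0, 0, 0, 0], [-1, 0, 0, 0, 0, 0, 0]]]}}

```text
time: 12.32
ee_pos: [537.7, 69.5, 188.4]
tool_rot: [0.689, 0.166, -0.686, 0.166]
ft_force: [0.4, 0.1, 3.7]
width: 0.137
```

```bash
python3 st.py
python3 - <<'E'
from plant import ctrl
from h import *
s=avg(ctrl,"side",4)
np.save("s6.npy",s,allow_pickle=True)
crop(s,"s6.png",265,180,50,55,12,1.8)
E
```

```text
t 12.32 ee [537.7  69.5 188.4] yaw -1.0964 xdir [ 0.004  0.    -1.   ] F [0.43 0.1  3.72] M [ 0.31 -0.78 -0.07] w 0.137 q [-0.06  0.03  1.95  0.    1.16  1.04]
```

View pics/s6.png

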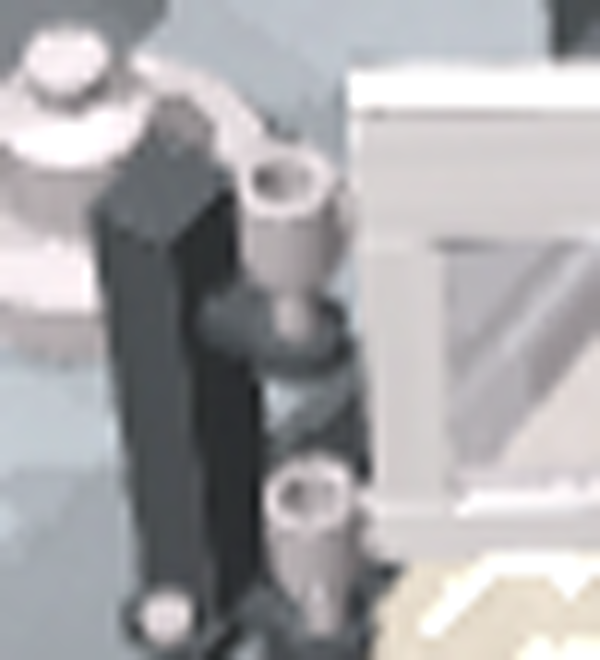

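Run:
```python
from h import *
s=np.load("s6.npy",allow_pickle=True).item()
M=lambda u0,v0,k:(lambda x,y:(u0+x/k-.5+.5/k,v0+y/k-.5+.5/k))
D=M(265,180,12)
for n,k,zk,p,zp in(("up",(286.5,181),202,(293.5,259),178),("low",(311,493),102,(322,562),78)):
    a=onz(s,*D(*k),zk);b=onz(s,*D(*p),zp);print(n,a,b,"move",b-a)
```

```text
up [619.14211222 112.55458803 202.        ] [619.57167489 112.19057633 178.        ] move [  0.42956267  -0.3640117  -24.        ]
low [620.82408177 112.65442766 102.        ] [619.96530266 112.33367247  78.        ] move [ -0.85877911  -0.32075519 -24.        ]
```

>>> {"fn": "servo_tool", "kwargs": {"commands": [[[-1, 0, 0, 0.2, 0, 0, 0], [-1, 0, 0, 0.2, 0, 0, 0], [-1, 0, 0, 0, 0, 0, 0], [-1, 0, 0, 0, 0, 0, 0]]]}}

```text
time: 12.85
ee_pos: [534.9, 69.4, 189.7]
tool_rot: [-0.685, -0.167, 0.689, -0.166]
ft_force: [-0.3, -0.5, -1.3]
width: 0.131
```

```bash
python3 st.py
python3 - <<'E'
from plant import ctrl
from h import *
s=avg(ctrl,"side",6)
np.save("s7.npy",s,allow_pickle=True)
crop(s,"s7.png",275,185,30,27,22,1.8)
crop(s,"s7b.png",280,210,30,27,22,1.8)
E
```

```text
t 12.85 ee [534.9  69.4 189.7] yaw -1.0956 xdir [-0.005 -0.    -1.   ] F [-0.35 -0.54 -1.29] M [-0.01 -0.11  0.07] w 0.131 q [-0.06  0.03  1.95 -0.    1.17  1.04]
```

View pics/s7.png

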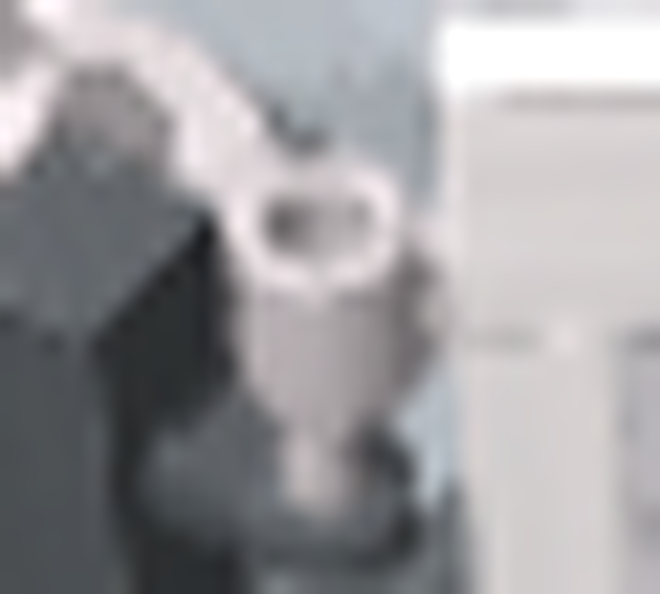

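View pics/s7b.png

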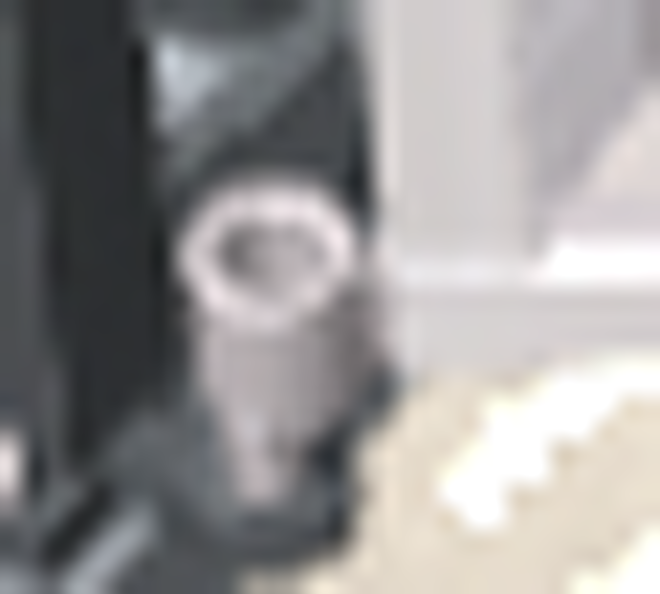

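>>> {"fn": "servo_tool", "kwargs": {"commands": [[[-1, 0, 0, 0, 0, 0, 0], [-1, 0, 0, 0, 0, 0, 0]]]}}

```text
time: 13.32
ee_pos: [536.1, 69.5, 190.8]
tool_rot: [-0.687, -0.166, 0.688, -0.166]
ft_force: [0.3, -1.0, -4.0]
width: 0.133
```

```bash
python3 st.py
```

```text
t 13.32 ee [536.1  69.5 190.8] yaw -1.0959 xdir [-0.001 -0.    -1.   ] F [ 0.26 -1.01 -4.  ] M [-0.03 -0.01 -0.  ] w 0.133 q [-0.06  0.03  1.94 -0.    1.17  1.04]
```

```bash
python3 - <<'E'
from plant import ctrl
from h import *
s=avg(ctrl,"side",6)
np.save("s8.npy",s,allow_pickle=True)
crop(s,"s8.png",275,185,35,45,16,1.8)
E
python3 st.py
```

```text
t 13.62 ee [536.5  69.4 191.3] yaw -1.096 xdir [-0. -0. -1.] F [-0.38 -0.37 -4.  ] M [-0.03  0.06  0.  ] w 0.132 q [-0.06  0.03  1.94 -0.    1.17  1.04]
```

View pics/s8.png

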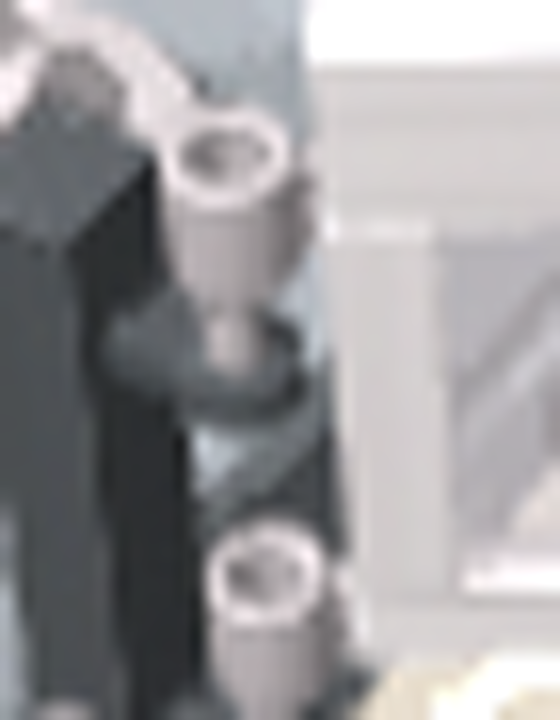

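Run:
```python
from h import *
s=np.load("s8.npy",allow_pickle=True).item();s0=np.load("s.npy",allow_pickle=True).item()
M=lambda u0,v0,k:(lambda x,y:(u0+x/k-.5+.5/k,v0+y/k-.5+.5/k))
D=M(275,185,16);P=M(260,185,12)
zo=191.3-111.8
for k,zk,zp,tip,foot in(((230.5,156),zo+124,178,(352,200),(355,262)),((266,572),zo+24,78,(382,505),(383,560))):
    a=onz(s,*D(*k),zk)
    ax=[proj(s,[a[0],a[1],z]) for z in (zp,zp-18)]
    print("knuckle",a.round(1),"axis at tip z, foot z px",np.round(ax,2),"pin px tip,foot-ish",np.round([P(*tip),P(*foot)],2))
```

```text
knuckle [617.7 112.2 203.5] axis at tip z, foot z px [[289.63 201.35]
 [290.11 206.18]] pin px tip,foot-ish [[288.88 201.21]
 [289.12 206.38]]
knuckle [619.  111.9 103.5] axis at tip z, foot z px [[291.76 226.38]
 [292.18 230.55]] pin px tip,foot-ish [[291.38 226.62]
 [291.46 231.21]]
```

>>> {"fn": "servo_tool", "kwargs": {"commands": [[[-1, 0.15, 0.02, 0, 0, 0.006, 0], [-1, 0, 0, 0, 0, 0, 0], [-1, 0, 0, -0.05, 0, 0, 0], [-1, 0, 0, -0.05, 0, 0, 0], [-1, 0, 0, -0.05, 0, 0, 0], [-1, 0, 0, -0.05, 0, 0, 0], [-1, 0, 0, 0, 0, 0, 0]]]}}

```text
time: 14.2
ee_pos: [538.1, 69.6, 189.7]
tool_rot: [-0.685, -0.167, 0.689, -0.166]
ft_force: [-0.6, -0.6, -1.8]
width: 0.129
```

```bash
python3 st.py
```

```text
t 14.2 ee [538.1  69.6 189.7] yaw -1.096 xdir [-0.006 -0.    -1.   ] F [-0.59 -0.64 -1.81] M [0.   0.09 0.03] w 0.129 q [-0.06  0.04  1.94 -0.    1.17  1.04]
```

>>> {"fn": "servo_tool", "kwargs": {"commands": [[[-1, 0, 0, -0.05, 0, 0, 0], [-1, 0, 0, -0.05, 0, 0, 0], [-1, 0, 0, 0, 0, 0, 0], [-1, 0, 0, 0, 0, 0, 0]]]}}

```text
time: 14.53
ee_pos: [538.2, 69.6, 189.1]
tool_rot: [-0.685, -0.167, 0.689, -0.166]
ft_force: [-3.9, -1.3, 2.1]
width: 0.134
```

```bash
python3 st.py
```

```text
t 14.53 ee [538.2  69.6 189.1] yaw -1.0959 xdir [-0.005 -0.    -1.   ] F [-3.91 -1.32  2.09] M [0.02 0.3  0.11] w 0.134 q [-0.06  0.04  1.94 -0.    1.17  1.04]
```

>>> {"fn": "servo_tool", "kwargs": {"commands": [[[-1, -0.03, 0.05, 0, 0, 0, 0], [-1, 0, 0, 0, 0, 0, 0], [-1, 0, 0, 0, 0, 0, 0]]]}}

```text
time: 14.78
ee_pos: [537.8, 70.3, 188.1]
tool_rot: [-0.685, -0.167, 0.689, -0.166]
ft_force: [0.0, -0.1, -3.5]
width: 0.129
```

>>> {"fn": "servo_tool", "kwargs": {"commands": [[[-1, -0.03, 0.05, 0, 0, 0, 0], [-1, 0, 0, 0, 0, 0, 0], [-1, 0, 0, 0, 0, 0, 0]]]}}

```text
time: 15.03
ee_pos: [536.8, 70.9, 187.1]
tool_rot: [-0.685, -0.167, 0.69, -0.166]
ft_force: [-0.6, 0.5, -4.6]
width: 0.13
```

```bash
python3 st.py
```

```text
t 15.03 ee [536.8  70.9 187.1] yaw -1.0959 xdir [-0.008  0.    -1.   ] F [-0.56  0.53 -4.56] M [-0.01  0.   -0.04] w 0.13 q [-0.06  0.04  1.94 -0.    1.17  1.04]
```

>>> {"fn": "servo_tool", "kwargs": {"commands": [[[-1, 0.02, -0.02, -0.05, 0, 0, 0], [-1, 0, 0, -0.05, 0, 0, 0], [-1, 0, 0, -0.05, 0, 0, 0], [-1, 0, 0, -0.05, 0, 0, 0], [-1, 0, 0, 0, 0, 0, 0]]]}}

```text
time: 15.45
ee_pos: [537.5, 70.6, 186.2]
tool_rot: [-0.685, -0.167, 0.689, -0.166]
ft_force: [-0.3, 0.7, -4.0]
width: 0.131
```

```bash
python3 st.py
```

```text
t 15.45 ee [537.5  70.6 186.2] yaw -1.096 xdir [-0.006  0.    -1.   ] F [-0.31  0.73 -3.97] M [0.11 0.03 0.02] w 0.131 q [-0.06  0.04  1.94 -0.    1.17  1.04]
```

Engaged: 3 mm below the tips and no contact force. I'll keep lowering gently.

>>> {"fn": "servo_tool", "kwargs": {"commands": [[[-1, 0, 0, -0.1, 0, 0, 0], [-1, 0, 0, -0.1, 0, 0, 0], [-1, 0, 0, -0.1, 0, 0, 0], [-1, 0, 0, 0, 0, 0, 0]]]}}

```text
time: 15.78
ee_pos: [537.5, 70.6, 183.1]
tool_rot: [-0.685, -0.167, 0.689, -0.166]
ft_force: [0.6, 1.0, -3.6]
width: 0.133
```

```bash
python3 st.py
```

```text
t 15.78 ee [537.5  70.6 183.1] yaw -1.0959 xdir [-0.006  0.    -1.   ] F [ 0.62  0.96 -3.63] M [0.24 0.09 0.07] w 0.133 q [-0.06  0.04  1.94 -0.    1.16  1.04]
```

>>> {"fn": "servo_tool", "kwargs": {"commands": [[[-1, 0, 0, -0.1, 0, 0, 0], [-1, 0, 0, -0.1, 0, 0, 0], [-1, 0, 0, -0.1, 0, 0, 0], [-1, 0, 0, 0, 0, 0, 0]]]}}

```text
time: 16.12
ee_pos: [537.5, 70.6, 180.1]
tool_rot: [-0.685, -0.167, 0.689, -0.166]
ft_force: [-0.6, 1.2, -2.6]
width: 0.133
```

```bash
python3 st.py
```

```text
t 16.12 ee [537.5  70.6 180.1] yaw -1.096 xdir [-0.006  0.    -1.   ] F [-0.56  1.17 -2.56] M [0.24 0.06 0.07] w 0.133 q [-0.06  0.05  1.95 -0.    1.15  1.04]
```

>>> {"fn": "servo_tool", "kwargs": {"commands": [[[-1, 0, 0.04, -0.1, 0, 0, 0], [-1, 0, 0, -0.1, 0, 0, 0], [-1, 0, 0, -0.1, 0, 0, 0], [-1, 0, 0, -0.1, 0, 0, 0], [-1, 0, 0, -0.1, 0, 0, 0], [-1, 0, 0, 0, 0, 0, 0]]]}}

```text
time: 16.62
ee_pos: [537.5, 70.7, 174.9]
tool_rot: [-0.685, -0.167, 0.69, -0.166]
ft_force: [0.2, -0.1, -3.7]
width: 0.13
```

```bash
python3 st.py
```

```text
t 16.62 ee [537.5  70.7 174.9] yaw -1.0961 xdir [-0.006 -0.    -1.   ] F [ 0.23 -0.06 -3.69] M [ 0.04 -0.02  0.05] w 0.13 q [-0.06  0.05  1.95 -0.    1.15  1.04]
```

>>> {"fn": "servo_tool", "kwargs": {"commands": [[[-1, 0, 0, -0.05, 0, 0, 0], [-1, 0, 0, -0.05, 0, 0, 0], [-1, 0, 0, -0.05, 0, 0, 0], [-1, 0, 0, -0.05, 0, 0, 0], [-1, 0, 0, -0.05, 0, 0, 0], [-1, 0, 0, 0, 0, 0, 0]]]}}

```text
time: 17.12
ee_pos: [537.6, 70.8, 172.7]
tool_rot: [-0.685, -0.167, 0.689, -0.166]
ft_force: [0.2, 0.5, -4.5]
width: 0.131
```

```bash
python3 st.py
```

```text
t 17.12 ee [537.6  70.8 172.7] yaw -1.0961 xdir [-0.006 -0.    -1.   ] F [ 0.18  0.47 -4.45] M [ 0.03  0.01 -0.  ] w 0.131 q [-0.06  0.05  1.95 -0.    1.14  1.04]
```

>>> {"fn": "servo_tool", "kwargs": {"commands": [[[-1, 0, 0, -0.05, 0, 0, 0], [-1, 0, 0, -0.05, 0, 0, 0], [-1, 0, 0, 0, 0, 0, 0], [-1, 0, 0, 0, 0, 0, 0]]]}}

```text
time: 17.45
ee_pos: [537.7, 70.9, 172.0]
tool_rot: [-0.685, -0.167, 0.689, -0.166]
ft_force: [-0.7, 0.7, -3.1]
width: 0.132
```

```bash
python3 st.py
```

```text
t 17.45 ee [537.7  70.9 172. ] yaw -1.096 xdir [-0.006 -0.    -1.   ] F [-0.74  0.7  -3.1 ] M [0.1  0.06 0.06] w 0.132 q [-0.06  0.06  1.95 -0.    1.14  1.04]
```

>>> {"fn": "servo_tool", "kwargs": {"commands": [[[-1, 0, 0, -0.05, 0, 0, 0], [-1, 0, 0, 0, 0, 0, 0], [-1, 0, 0, 0, 0, 0, 0]]]}}

```text
time: 17.7
ee_pos: [537.7, 70.8, 171.9]
tool_rot: [-0.685, -0.167, 0.689, -0.166]
ft_force: [-2.4, -0.1, 0.2]
width: 0.135
```

```bash
python3 st.py
```

```text
t 17.7 ee [537.7  70.8 171.9] yaw -1.0959 xdir [-0.006 -0.    -1.   ] F [-2.43 -0.07  0.2 ] M [0.14 0.27 0.15] w 0.135 q [-0.06  0.06  1.95 -0.    1.14  1.04]
```

Contact came at the expected seat height (TCP 171.9). I'll look once more before releasing.

Run:
```python
from plant import ctrl
from h import *
s=avg(ctrl,"side",3)
crop(s,"s9.png",260,170,100,80,8,1.6)
```

```text
(no output)
```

View pics/s9.png

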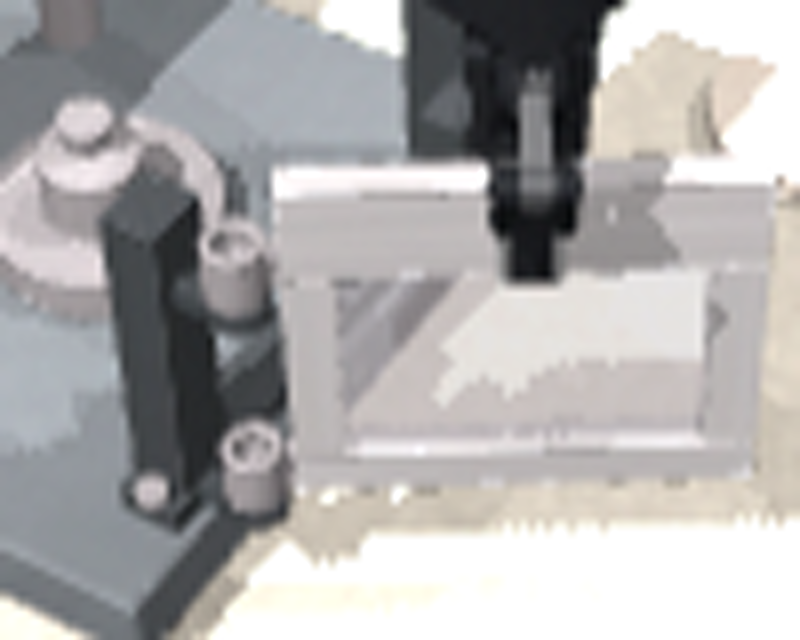

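>>> {"fn": "servo_tool", "kwargs": {"commands": [[[-0.65, 0, 0, 0, 0, 0, 0], [-0.5, 0, 0, 0, 0, 0, 0], [-0.3, 0, 0, 0, 0, 0, 0], [-0.1, 0, 0, 0, 0, 0, 0], [0.1, 0, 0, 0, 0, 0, 0], [0.1, 0, 0, 0, 0, 0, 0], [0.1, 0, 0, 0, 0, 0, 0]]]}}

```text
time: 18.43
ee_pos: [537.7, 70.8, 171.3]
tool_rot: [-0.685, -0.167, 0.689, -0.166]
ft_force: [0.5, 0.0, -0.5]
width: 0.552
```

```bash
python3 st.py
python3 - <<'E'
from plant import ctrl
from h import *
s=avg(ctrl,"side",3)
crop(s,"s10.png",250,150,130,100,6,1.6)
E
```

```text
t 18.43 ee [537.7  70.8 171.3] yaw -1.0961 xdir [-0.006 -0.    -1.   ] F [ 0.46  0.03 -0.49] M [0.01 0.05 0.02] w 0.552 q [-0.06  0.06  1.95 -0.    1.14  1.04]
```

View pics/s10.png

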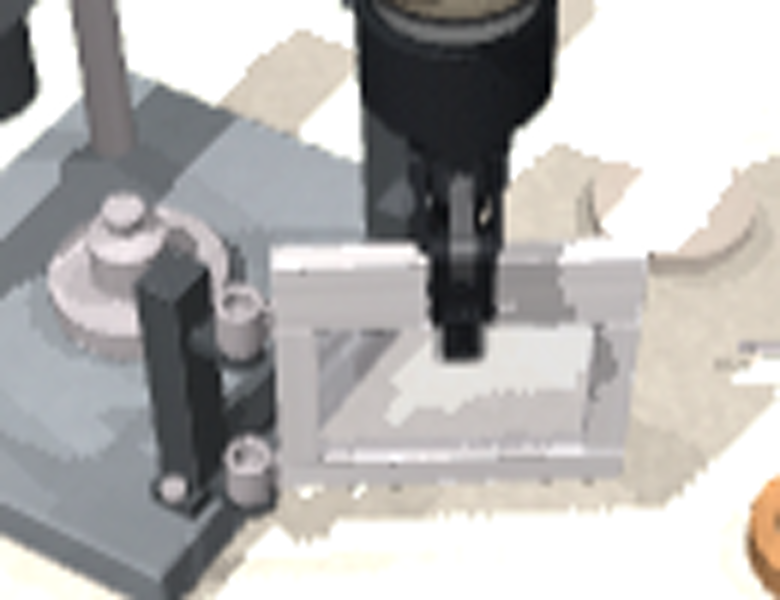

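>>> {"fn": "servo_tool", "kwargs": {"commands": [[[0.1, 0, 0, 0.6, 0, 0, 0], [0.1, 0, 0, 1, 0, 0, 0], [0.1, 0, 0, 1.2, 0, 0, 0], [0.1, 0, 0, 1.2, 0, 0, 0], [0.1, 0, 0, 1.2, 0, 0, 0], [0.1, 0, 0, 1.2, 0, 0, 0], [0.1, 0, 0, 0.9, 0, -0.006, 0], [0.1, 0, 0, 0, 0, 0, 0], [-0.5, -0.7, 1.2, 0, 0, 0, 0], [-1, -0.7, 1.3, 0, 0, 0, 0], [-1, -0.7, 1.3, 0, 0, 0, 0], [-1, -0.7, 1.2, 0, 0, 0, 0], [-1, 0, 0, 0, 0, 0, 0], [-1, 0, 0, 0, 0, 0, 0]]]}}

```text
time: 19.75
ee_pos: [508.7, 121.9, 243.7]
tool_rot: [-0.687, -0.167, 0.687, -0.167]
ft_force: [0.4, -0.1, 0.1]
width: -0.001
```

```bash
python3 st.py
python3 - <<'E'
from plant import ctrl
from h import *
s=avg(ctrl,"side",2)
crop(s,"s11.png",250,100,130,160,4,1.6)
t=avg(ctrl,"top",2)
crop(t,"t11.png",250,130,160,120,5,2)
E
```

```text
t 19.75 ee [508.7 121.9 243.7] yaw -1.0937 xdir [-0.001 -0.    -1.   ] F [ 0.35 -0.11  0.12] M [0.01 0.02 0.02] w -0.001 q [ 0.04 -0.06  1.93 -0.    1.27  1.14]
```

View pics/s11.png

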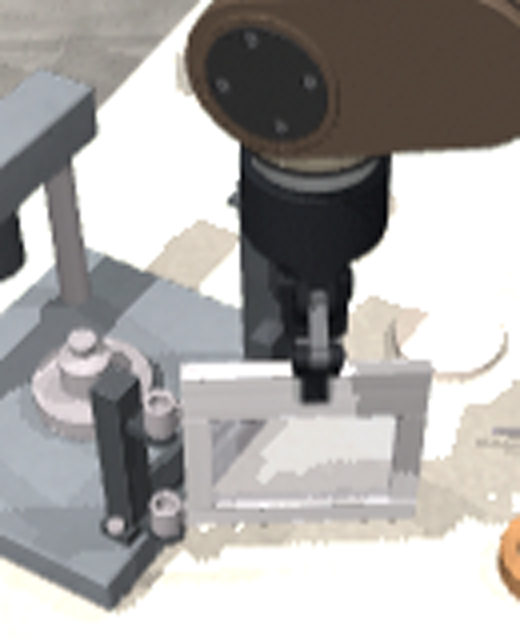

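View pics/t11.png

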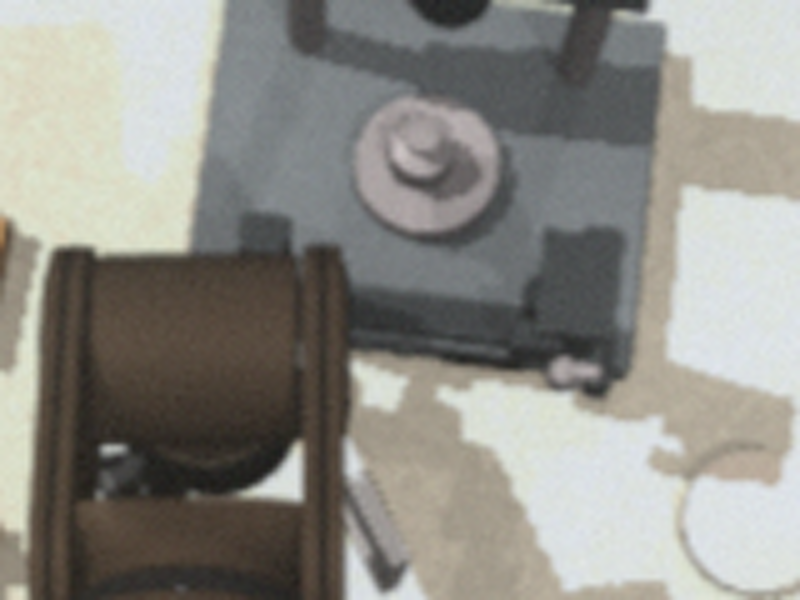

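Run:
```python
import numpy as np
C=np.array([619.9,113.1])
def P(ps,x=-20,y=-95):
    c,s=np.cos(ps),np.sin(ps); return C+[c*x-s*y,s*x+c*y]
a=-1.096
print(P(a,-25))
for i in range(0,9):
    ps=a+i*0.125; print(round(ps,3),P(ps).round(1),(P(ps+.125)-P(ps)).round(1))
```

```text
[523.97941136  91.90470157]
-1.096 [526.3  87.5] [  3.9 -11.5]
-0.971 [530.2  76. ] [  5.3 -10.9]
-0.846 [535.5  65.1] [  6.6 -10.1]
-0.721 [542.2  54.9] [ 7.9 -9.2]
-0.596 [550.   45.7] [ 8.9 -8.2]
-0.471 [559.   37.5] [ 9.9 -7. ]
-0.346 [568.9  30.5] [10.7 -5.7]
-0.221 [579.6  24.8] [11.3 -4.3]
-0.096 [590.9  20.5] [11.8 -2.9]
```

>>> {"fn": "servo_tool", "kwargs": {"commands": [[[-1, 0, 0, -1, 0, 0, 0], [-1, 0, 0, -1.4, 0, 0, 0], [-1, 0, 0, -1.4, 0, 0, 0], [-1, 0, 0, -1.4, 0, 0, 0], [-1, 0, 0, -1.4, 0, 0, 0], [-1, 0, 0, -0.9, 0, 0, 0], [-1, 0.4, -0.7, 0, 0, 0, 0], [-1, 0.4, -0.8, 0, 0, 0, 0], [-1, 0.4, -0.8, 0, 0, 0, 0], [-1, 0.3, -0.6, 0, 0, 0, 0], [-1, 0, 0, 0, 0, 0, 0], [-1, 0, 0, 0, 0, 0, 0]]]}}

```text
time: 20.95
ee_pos: [525.3, 91.2, 170.1]
tool_rot: [0.688, 0.166, -0.687, 0.166]
ft_force: [-0.4, -0.7, 0.3]
width: -0.004
```

```bash
python3 st.py
```

```text
t 20.95 ee [525.3  91.2 170.1] yaw -1.0974 xdir [ 0.001  0.    -1.   ] F [-0.38 -0.72  0.29] M [-0.01  0.02 -0.01] w -0.004 q [-0.02  0.03  1.98  0.    1.13  1.08]
```

>>> {"fn": "servo_tool", "kwargs": {"commands": [[[-1, 0.1, -0.3, 0, 0, 0, 0.03], [-1, 0.1, -0.3, 0, 0, 0, 0.03], [-1, 0.1, -0.3, 0, 0, 0, 0.03], [-1, 0.1, -0.3, 0, 0, 0, 0.035], [-1, 0.13, -0.27, 0, 0, 0, 0.03], [-1, 0.13, -0.27, 0, 0, 0, 0.03], [-1, 0.13, -0.27, 0, 0, 0, 0.03], [-1, 0.14, -0.28, 0, 0, 0, 0.035]]]}}

```text
time: 21.62
ee_pos: [533.8, 69.1, 169.8]
tool_rot: [0.661, 0.251, -0.661, 0.251]
ft_force: [-1.5, 0.5, 0.4]
width: -0.003
```

>>> {"fn": "servo_tool", "kwargs": {"commands": [[[-1, 0.16, -0.25, 0, 0, 0, 0.03], [-1, 0.16, -0.25, 0, 0, 0, 0.03], [-1, 0.17, -0.25, 0, 0, 0, 0.03], [-1, 0.17, -0.26, 0, 0, 0, 0.035], [-1, 0.19, -0.23, 0, 0, 0, 0.03], [-1, 0.2, -0.23, 0, 0, 0, 0.03], [-1, 0.2, -0.23, 0, 0, 0, 0.03], [-1, 0.2, -0.23, 0, 0, 0, 0.035]]]}}

```text
time: 22.28
ee_pos: [548.4, 49.6, 170.0]
tool_rot: [-0.624, -0.332, 0.624, -0.332]
ft_force: [-1.3, -1.0, 1.6]
width: 0.001
```

```bash
python3 st.py
python3 - <<'E'
from plant import ctrl
from h import *
s=avg(ctrl,"side",2)
crop(s,"s12.png",250,100,130,160,4,1.6)
E
```

```text
t 22.28 ee [548.4  49.6 170. ] yaw -0.5941 xdir [ 0. -0. -1.] F [-1.28 -0.96  1.57] M [-0.11  0.19 -0.07] w 0.001 q [-0.09  0.07  1.94 -0.    1.13  0.5 ]
```

View pics/s12.png

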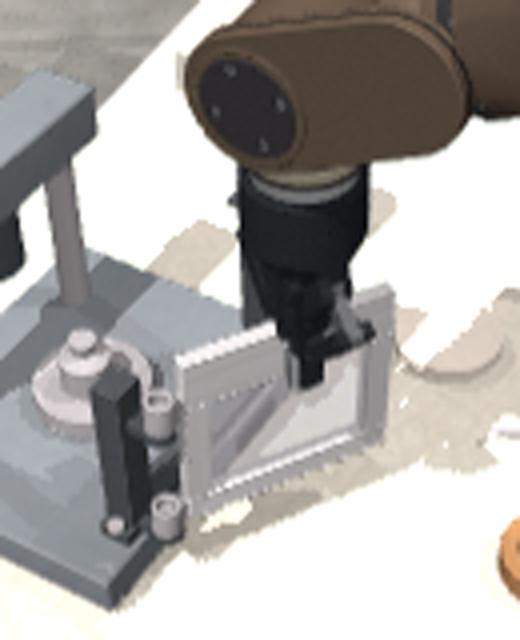

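The door swings along with the finger at about 1–2 N, knuckles still seated. Continuing.

>>> {"fn": "servo_tool", "kwargs": {"commands": [[[-1, 0.22, -0.2, 0, 0, 0, 0.03], [-1, 0.22, -0.2, 0, 0, 0, 0.03], [-1, 0.22, -0.21, 0, 0, 0, 0.03], [-1, 0.23, -0.21, 0, 0, 0, 0.035], [-1, 0.24, -0.18, 0, 0, 0, 0.03], [-1, 0.25, -0.18, 0, 0, 0, 0.03], [-1, 0.25, -0.17, 0, 0, 0, 0.03], [-1, 0.25, -0.17, 0, 0, 0, 0.035]]]}}

```text
time: 23.05
ee_pos: [567.3, 34.2, 170.1]
tool_rot: [-0.578, -0.406, 0.578, -0.407]
ft_force: [-1.5, -1.3, 2.9]
width: -0.001
```

```bash
python3 st.py
python3 - <<'E'
from plant import ctrl
from h import *
s=avg(ctrl,"side",2)
crop(s,"s13.png",250,100,130,160,4,1.6)
t=avg(ctrl,"top",2)
crop(t,"t13.png",250,130,160,120,5,2)
E
```

```text
t 23.05 ee [567.3  34.2 170.1] yaw -0.3451 xdir [ 0.    -0.001 -1.   ] F [-1.52 -1.29  2.89] M [-0.27  0.07 -0.05] w -0.001 q [-0.12  0.11  1.9  -0.    1.13  0.23]
```

View pics/s13.png

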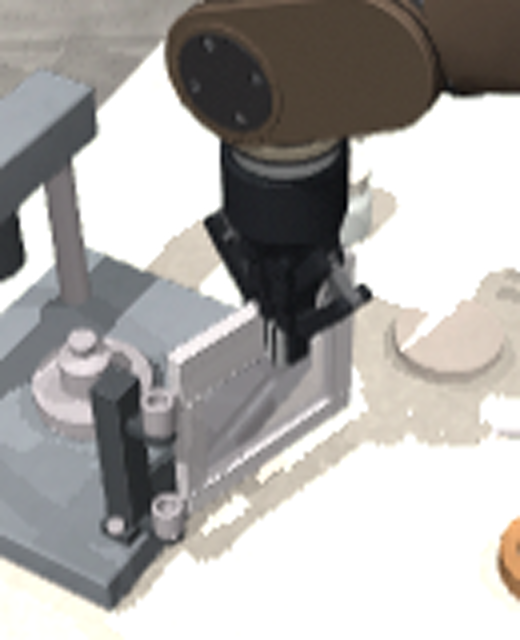

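View pics/t13.png

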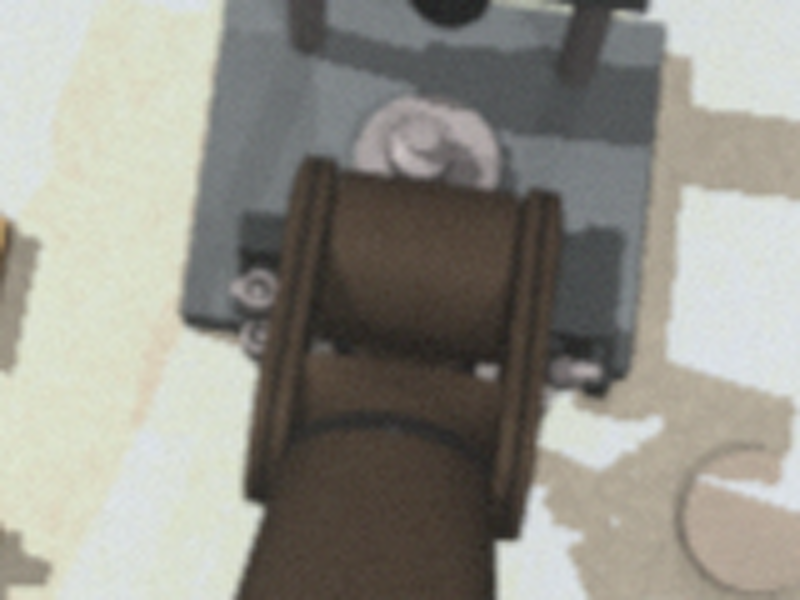

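The closed gripper's flaring linkage leans on the door's top edge (Fz is rising to 2.9 N). I'll back off and turn the tool a quarter turn so the narrow finger side does the pushing.

>>> {"fn": "servo_tool", "kwargs": {"commands": [[[-1, -0.5, 0.2, 0, 0, 0, 0], [-1, -1.0, 0.4, 0, 0, 0, 0], [-1, -1.0, 0.4, 0.3, 0, 0, 0.1], [-1, 0, 0, 0.3, 0, 0, 0.12], [-1, 0, 0, 0, 0, 0, 0.12], [-1, 0, 0, 0, 0, 0, 0.12], [-1, 0, 0, 0, 0, 0, 0.12], [-1, 0, 0, 0, 0, 0, 0.12], [-1, 0, 0, 0, 0, 0, 0.12], [-1, 0, 0, 0, 0, 0, 0.12], [-1, 0, 0, 0, 0, 0, 0.12], [-1, 0, 0, 0, 0, 0, 0.12], [-1, 0, 0, 0, 0, 0, 0.12], [-1, 0, 0, 0, 0, 0, 0.12], [-1, 0, 0, 0, 0, 0, 0.12], [-1, 0, 0, 0, 0, 0, 0.12], [-1, 0, 0, 0, 0, 0, 0], [-1, 0, 0, 0, 0, 0, 0]]]}}

```text
time: 24.75
ee_pos: [541.2, 45.0, 174.9]
tool_rot: [0.092, 0.702, -0.091, 0.701]
ft_force: [-0.2, -0.4, 0.2]
width: -0.003
```

```bash
python3 st.py
python3 - <<'E'
from plant import ctrl
from h import *
s=avg(ctrl,"side",2)
crop(s,"s14.png",250,100,130,160,4,1.6)
C=np.array([619.9,113.1]);o=ctrl.get_obs()["ee_pos"][:2]
for ps in(-.345,-.36,-.4):
    d=np.array(o)-C;print(ps,d@[np.cos(ps),np.sin(ps)],d@[-np.sin(ps),np.cos(ps)])
E
```

```text
t 24.75 ee [541.2  45.  174.9] yaw 1.3111 xdir [-0.001  0.    -1.   ] F [-0.17 -0.41  0.24] M [ 0.   -0.04 -0.01] w -0.003 q [-0.1   0.05  1.95  0.    1.14 -1.42]
-0.345 -50.54665479878152 -90.72367598861644
-0.36 -49.18016429840208 -91.47164115624479
-0.4 -45.48293538577082 -93.36515562525688
```

View pics/s14.png

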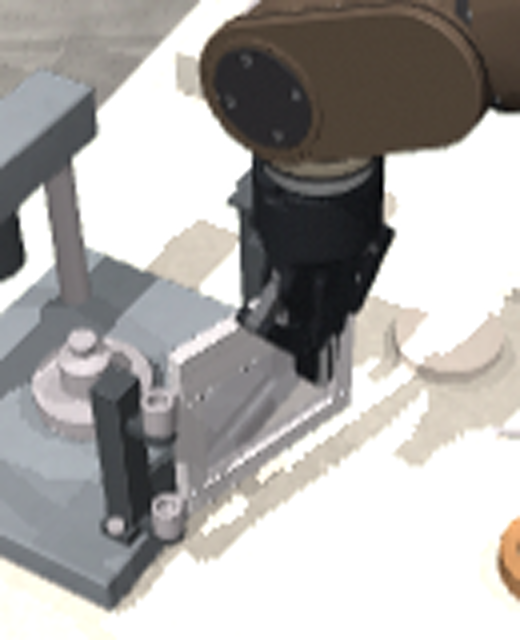

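>>> {"fn": "servo_tool", "kwargs": {"commands": [[[-1, 0.5, -0.2, 0, 0, 0, 0.03], [-1, 0.6, -0.25, 0, 0, 0, 0.03], [-1, 0.6, -0.2, 0, 0, 0, 0], [-1, 0.5, -0.2, 0, 0, 0, 0], [-1, 0.3, -0.1, 0, 0, 0, 0], [-1, 0.3, -0.1, 0, 0, 0, 0], [-1, 0, 0, 0, 0, 0, 0]]]}}

```text
time: 25.43
ee_pos: [570.6, 33.8, 175.3]
tool_rot: [0.07, 0.704, -0.07, 0.704]
ft_force: [-1.0, 1.0, -0.3]
width: -0.002
```

```bash
python3 st.py
```

```text
t 25.43 ee [570.6  33.8 175.3] yaw 1.3731 xdir [-0.  0. -1.] F [-1.03  1.   -0.29] M [ 0.02  0.08 -0.01] w -0.002 q [-0.12  0.11  1.88  0.    1.14 -1.49]
```

>>> {"fn": "servo_tool", "kwargs": {"commands": [[[-1, 0.25, -0.12, 0, 0, 0, 0.02], [-1, 0.25, -0.12, 0, 0, 0, 0.02], [-1, 0.25, -0.12, 0, 0, 0, 0.02], [-1, 0.25, -0.12, 0, 0, 0, 0.02], [-1, 0, 0, 0, 0, 0, 0]]]}}

```text
time: 25.85
ee_pos: [580.4, 29.1, 175.2]
tool_rot: [0.041, 0.706, -0.041, 0.706]
ft_force: [-0.1, 0.2, -0.1]
width: -0.001
```

```bash
python3 st.py
python3 - <<'E'
from plant import ctrl
from h import *
s=avg(ctrl,"side",2)
crop(s,"s15.png",250,100,130,160,4,1.6)
C=np.array([619.9,113.1]);o=ctrl.get_obs()["ee_pos"][:2]
for ps in(-.085,-.2,-.3):
    d=np.array(o)-C;print(ps,d@[np.cos(ps),np.sin(ps)],d@[-np.sin(ps),np.cos(ps)])
E
```

```text
t 25.85 ee [580.4  29.1 175.2] yaw 1.4549 xdir [-0.  0. -1.] F [-0.1   0.18 -0.09] M [-0.01  0.09  0.03] w -0.001 q [-0.12  0.13  1.86  0.    1.15 -1.58]
-0.085 -32.35749563033075 -87.02481486089057
-0.2 -22.157958079281713 -90.16291265701186
-0.3 -13.04598895756215 -91.9245783082975
```

View pics/s15.png

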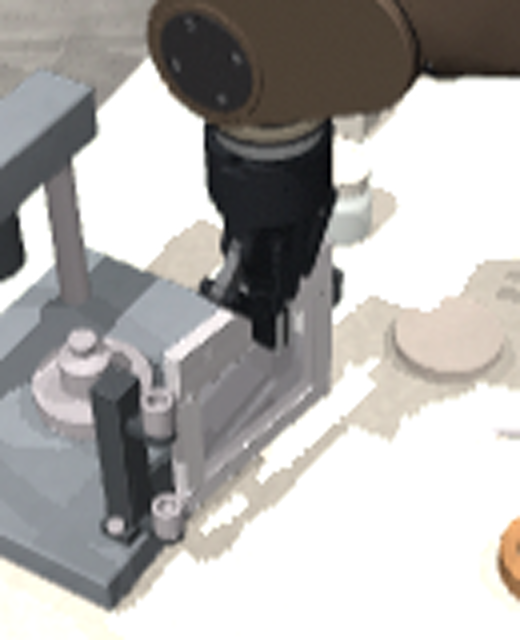

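>>> {"fn": "servo_tool", "kwargs": {"commands": [[[-1, 0.15, -0.05, 0, 0, 0, 0.01], [-1, 0.15, -0.05, 0, 0, 0, 0.01], [-1, 0.15, -0.05, 0, 0, 0, 0], [-1, 0.15, -0.05, 0, 0, 0, 0]]]}}

```text
time: 26.28
ee_pos: [586.4, 27.2, 175.3]
tool_rot: [0.034, 0.706, -0.034, 0.707]
ft_force: [-0.4, 0.5, -0.8]
width: 0.001
```

```bash
python3 st.py
```

```text
t 26.28 ee [586.4  27.2 175.3] yaw 1.4742 xdir [ 0.001  0.    -1.   ] F [-0.4   0.53 -0.75] M [0.07 0.13 0.01] w 0.001 q [-0.13  0.15  1.85  0.    1.15 -1.6 ]
```

>>> {"fn": "servo_tool", "kwargs": {"commands": [[[-1, 0.1, -0.02, 0, 0, 0, 0], [-1, 0.1, -0.02, 0, 0, 0, 0], [-1, 0.1, -0.02, 0, 0, 0, 0]]]}}

```text
time: 26.53
ee_pos: [589.5, 26.5, 175.3]
tool_rot: [0.034, 0.706, -0.034, 0.706]
ft_force: [-1.6, 0.1, 0.0]
width: 0.001
```

```bash
python3 st.py
```

```text
t 26.53 ee [589.5  26.5 175.3] yaw 1.474 xdir [ 0. -0. -1.] F [-1.56  0.1   0.  ] M [ 0.05  0.17 -0.04] w 0.001 q [-0.13  0.15  1.84 -0.    1.15 -1.6 ]
```

>>> {"fn": "servo_tool", "kwargs": {"commands": [[[-1, 0.08, 0, 0, 0, 0, 0], [-1, 0.08, 0, 0, 0, 0, 0], [-1, 0, 0, 0, 0, 0, 0]]]}}

```text
time: 26.78
ee_pos: [591.3, 26.4, 175.6]
tool_rot: [0.034, 0.706, -0.034, 0.707]
ft_force: [0.1, -0.9, 0.3]
width: 0.001
```

```bash
python3 st.py
```

```text
t 26.78 ee [591.3  26.4 175.6] yaw 1.474 xdir [ 0.001 -0.    -1.   ] F [ 0.07 -0.91  0.31] M [-0.   -0.02 -0.  ] w 0.001 q [-0.13  0.16  1.84 -0.    1.15 -1.6 ]
```

>>> {"fn": "servo_tool", "kwargs": {"commands": [[[-1, 0.08, 0, 0, 0, 0, 0], [-1, 0.08, 0, 0, 0, 0, 0], [-1, 0, 0, 0, 0, 0, 0]]]}}

```text
time: 27.03
ee_pos: [592.7, 26.5, 175.4]
tool_rot: [0.034, 0.706, -0.034, 0.706]
ft_force: [-0.2, -0.7, -0.1]
width: 0.003
```

```bash
python3 st.py
```

```text
t 27.03 ee [592.7  26.5 175.4] yaw 1.474 xdir [ 0. -0. -1.] F [-0.21 -0.68 -0.09] M [ 0.04  0.01 -0.03] w 0.003 q [-0.13  0.16  1.83 -0.    1.15 -1.6 ]
```

Run:
```python
from plant import ctrl
from h import *
s=avg(ctrl,"side",3)
crop(s,"s16.png",265,130,90,110,6,1.6)
```

```text
(no output)
```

View pics/s16.png

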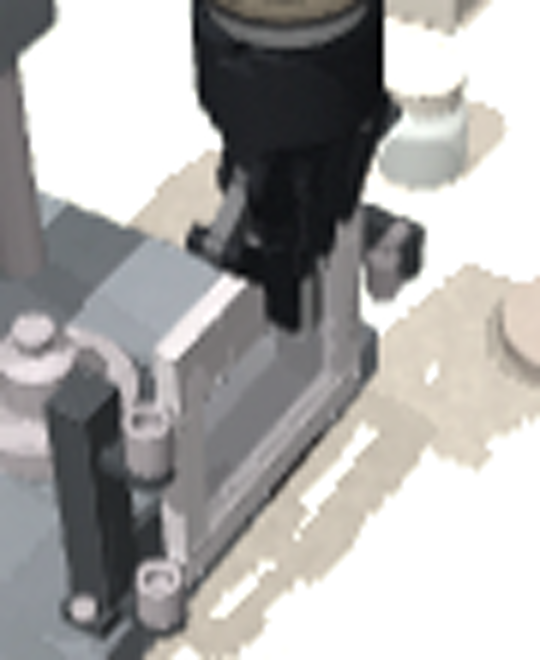

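>>> {"fn": "servo_tool", "kwargs": {"commands": [[[-1, 0.08, 0, 0, 0, 0, 0], [-1, 0.08, 0, 0, 0, 0, 0], [-1, 0, 0, 0, 0, 0, 0]]]}}

```text
time: 27.43
ee_pos: [594.1, 26.5, 175.3]
tool_rot: [0.034, 0.706, -0.034, 0.706]
ft_force: [-0.9, 0.3, -0.5]
width: -0.002
```

```bash
python3 st.py
```

```text
t 27.43 ee [594.1  26.5 175.3] yaw 1.4739 xdir [ 0. -0. -1.] F [-0.92  0.29 -0.47] M [-0.    0.05 -0.01] w -0.002 q [-0.13  0.16  1.83  0.    1.15 -1.6 ]
```

>>> {"fn": "servo_tool", "kwargs": {"commands": [[[-1, 0.08, 0, 0, 0, 0, 0], [-1, 0.08, 0, 0, 0, 0, 0], [-1, 0, 0, 0, 0, 0, 0]]]}}

```text
time: 27.68
ee_pos: [594.8, 26.5, 175.4]
tool_rot: [0.034, 0.707, -0.034, 0.705]
ft_force: [-4.5, -0.2, 2.3]
width: 0.002
```

```bash
python3 st.py
```

```text
t 27.68 ee [594.8  26.5 175.4] yaw 1.4742 xdir [-0.003 -0.    -1.   ] F [-4.46 -0.23  2.31] M [-0.06  0.68 -0.  ] w 0.002 q [-0.13  0.17  1.83 -0.    1.15 -1.6 ]
```

Catch resistance is building (4.5 N). I'll keep going in small steps.

>>> {"fn": "servo_tool", "kwargs": {"commands": [[[-1, 0.06, 0, 0, 0, 0, 0], [-1, 0.06, 0, 0, 0, 0, 0], [-1, 0, 0, 0, 0, 0, 0]]]}}

```text
time: 27.93
ee_pos: [594.9, 26.6, 175.4]
tool_rot: [0.034, 0.708, -0.034, 0.704]
ft_force: [-7.9, 0.1, 4.5]
width: -0.0
```

```bash
python3 st.py
```

```text
t 27.93 ee [594.9  26.6 175.4] yaw 1.4743 xdir [-0.006 -0.    -1.   ] F [-7.93  0.06  4.49] M [-0.05  1.23  0.05] w -0.0 q [-0.13  0.17  1.82 -0.    1.16 -1.6 ]
```

>>> {"fn": "servo_tool", "kwargs": {"commands": [[[-1, 0.06, 0, 0, 0, 0, 0], [-1, 0.06, 0, 0, 0, 0, 0], [-1, 0, 0, 0, 0, 0, 0]]]}}

```text
time: 28.18
ee_pos: [594.9, 26.6, 175.4]
tool_rot: [0.034, 0.71, -0.034, 0.703]
ft_force: [-12.7, -1.4, 7.6]
width: 0.002
```

```bash
python3 st.py
```

```text
t 28.18 ee [594.9  26.6 175.4] yaw 1.4745 xdir [-0.01 -0.   -1.  ] F [-12.69  -1.38   7.61] M [-0.13  1.82 -0.03] w 0.002 q [-0.13  0.17  1.82 -0.    1.16 -1.6 ]
```

Run:
```python
from plant import ctrl
from h import *
s=avg(ctrl,"side",3);t=avg(ctrl,"top",4)
crop(s,"s17.png",265,130,90,110,6,1.6)
crop(t,"t17.png",280,150,110,80,7,2.5)
```

```text
(no output)
```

View pics/s17.png

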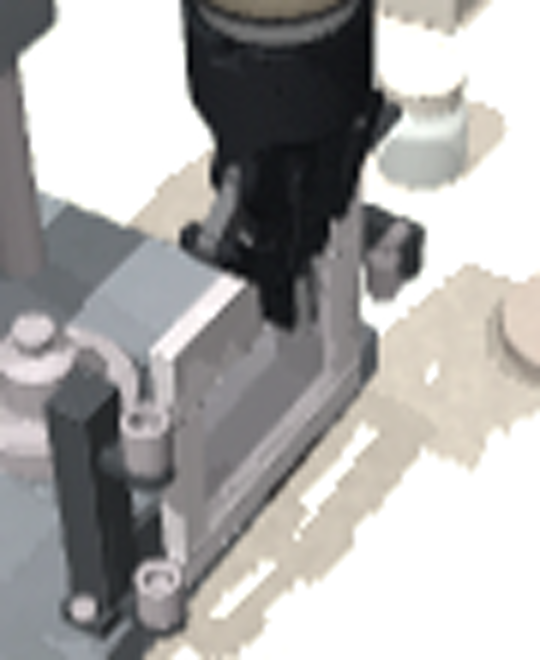

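View pics/t17.png

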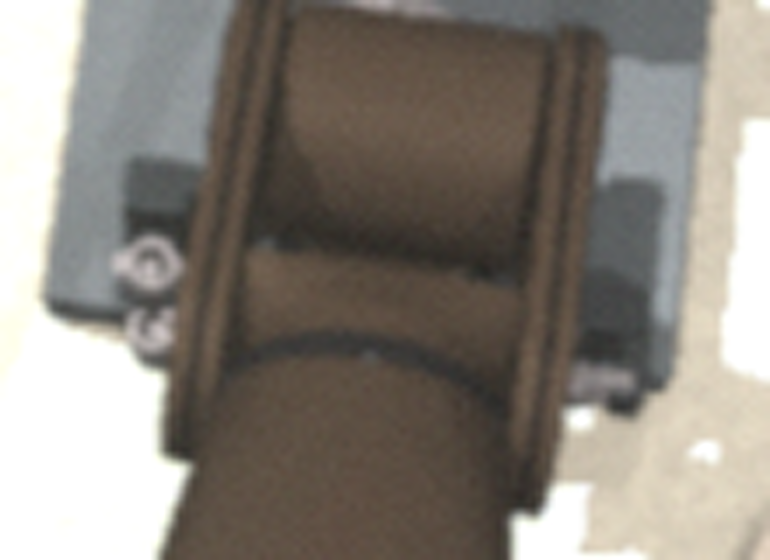

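Run:
```python
from h import *
s=np.load("s8.npy",allow_pickle=True).item()
C=np.array([619.9-1.5,113.1])
def P(ps,x,y,z):
    c,sn=np.cos(ps),np.sin(ps); return [C[0]+c*x-sn*y,C[1]+sn*x+c*y,z]
for ps in(-.06,-.085,-.12,-.16,-.2):
    print(ps,*[((proj(s,P(ps,*q))-[265,130]+.5)*6).round(0) for q in((-6,-170,65),(-6,-170,210),(-6,-14,65),(-6,-14,210),(6,-14,210))])
```

```text
-0.06 [354. 373.] [354. 148.] [192. 586.] [173. 362.] [149. 352.]
-0.085 [362. 376.] [362. 151.] [193. 586.] [174. 363.] [150. 353.]
-0.12 [372. 381.] [373. 156.] [194. 587.] [175. 363.] [151. 353.]
-0.16 [383. 387.] [385. 162.] [194. 588.] [175. 364.] [152. 353.]
-0.2 [394. 393.] [397. 167.] [195. 589.] [176. 365.] [154. 353.]
```

Run:
```python
from plant import ctrl
from h import *
s=avg(ctrl,"side",4)
crop(s,"s18.png",295,155,45,45,14,1.5)
C=np.array([619.9-1.5,113.1])
def P(ps,x,y,z):
    c,sn=np.cos(ps),np.sin(ps); return [C[0]+c*x-sn*y,C[1]+sn*x+c*y,z]
for ps in(-.06,-.085,-.12,-.16,-.2):
    print(ps,*[((proj(s,P(ps,*q))-[295,155]+.5)*14).round(0) for q in((-6,-170,65),(-6,-170,140),(-14.5,-175,135))])
```

```text
-0.06 [407. 521.] [406. 262.] [454. 279.]
-0.085 [424. 528.] [424. 270.] [472. 287.]
-0.12 [447. 539.] [449. 280.] [497. 299.]
-0.16 [473. 552.] [476. 293.] [524. 314.]
-0.2 [499. 566.] [503. 307.] [551. 329.]
```

View pics/s18.png

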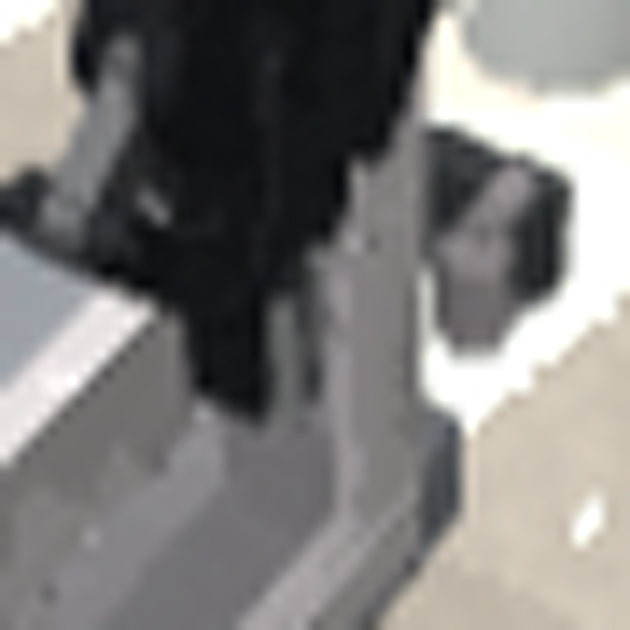

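The free edge at crop (420,530) matches the predicted shut corner (424,528), so this resistance is probably the stops. I'll back off and check the door in the open.

>>> {"fn": "servo_tool", "kwargs": {"commands": [[[-1, -0.2, 0, 0, 0, 0, 0], [-1, -0.3, 0, 0, 0, 0, 0], [-1, -0.6, 0, 0, 0, 0, 0], [-1, -1.5, 0, 0, 0, 0, 0], [-1, -2, 0, 0.5, 0, 0, 0], [-1, -2, -1, 1.5, 0, 0, 0], [-1, -1, -2.5, 2, 0, 0, 0], [-1, 0, -3, 2, 0, 0, 0], [-1, 0, -3, 1, 0, 0, 0], [-1, 0, -3, 0, 0, 0, 0], [-1, 0, -3, 0, 0, 0, 0], [-1, 0, -3, 0, 0, 0, 0], [-1, 0, -3, 0, 0, 0, 0], [-1, 0, -3, 0, 0, 0, 0], [-1, 0, -2, 0, 0, 0, 0], [-1, 0, 0, 0, 0, 0, 0]]]}}

```text
time: 30.07
ee_pos: [521.8, -242.1, 245.2]
tool_rot: [0.035, 0.706, -0.036, 0.707]
ft_force: [-0.7, 0.2, 0.4]
width: 0.001
```

```bash
python3 st.py
python3 - <<'E'
from plant import ctrl
from h import *
s=avg(ctrl,"side",4);t=avg(ctrl,"top",4)
crop(s,"s19.png",255,130,90,110,6,1.6)
crop(t,"t19.png",275,150,110,80,7,2.5)
C=np.array([619.9-1.5,113.1])
def P(ps,x,y,z,C=C):
    c,sn=np.cos(ps),np.sin(ps); return [C[0]+c*x-sn*y,C[1]+sn*x+c*y,z]
for ps in(-.06,-.085,-.12,-.16,-.2):
    print(ps,*[((proj(s,P(ps,*q))-[255,130]+.5)*6).round(0) for q in((-6,-170,65),(-6,-120,210),(-6,-14,65),(-14.5,-175,135))],*[((proj(t,P(ps,*q,C=C+[2,1]))-[275,150]+.5)*7).round(0) for q in((-6,-140,210),(-6,-14,210),(6,-14,210))])
E
```

```text
t 30.07 ee [ 521.8 -242.1  245.2] yaw 1.47 xdir [ 0.001 -0.002 -1.   ] F [-0.74  0.15  0.4 ] M [ 0.04 -0.02 -0.06] w 0.001 q [-0.61  0.06  1.81 -0.    1.27 -2.08]
-0.06 [414. 373.] [360. 212.] [252. 586.] [435. 270.] [547. 297.] [217. 266.] [220. 236.]
-0.085 [422. 376.] [365. 215.] [253. 586.] [442. 273.] [546. 306.] [216. 267.] [220. 237.]
-0.12 [432. 381.] [373. 218.] [254. 587.] [453. 278.] [544. 318.] [216. 268.] [221. 238.]
-0.16 [443. 387.] [382. 223.] [254. 588.] [465. 284.] [541. 332.] [215. 270.] [221. 240.]
-0.2 [454. 393.] [391. 227.] [255. 589.] [476. 291.] [537. 346.] [214. 271.] [221. 241.]
```

View pics/s19.png

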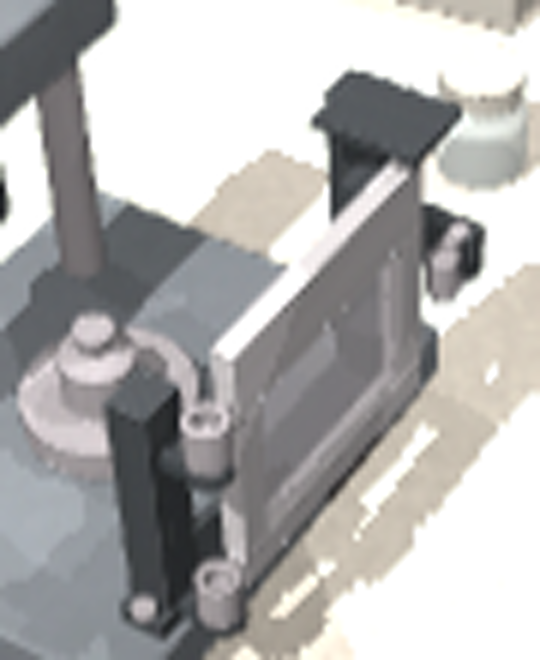

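View pics/t19.png

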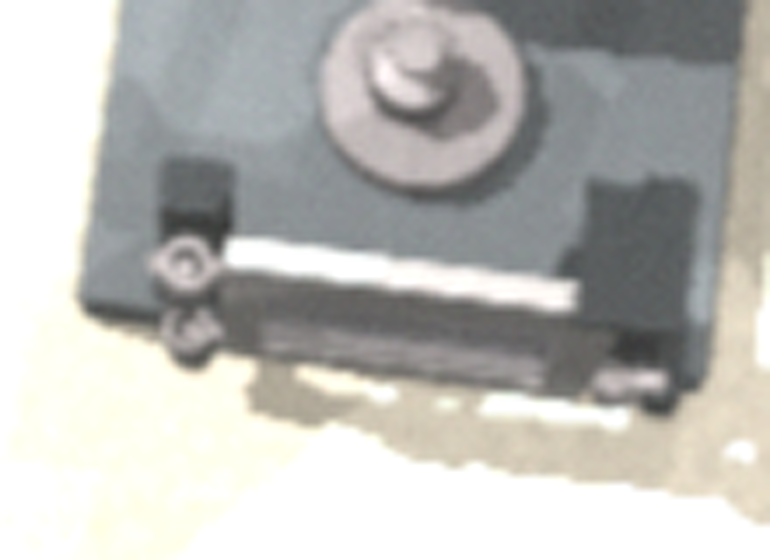

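Both views show the door shut at about −0.085 rad, parallel to the tester. Its free edge is under the lip and behind the roller, and both knuckles are down. Handing in.

```bash
python3 -c "
from plant import ctrl
print(ctrl.job_done())"; python3 st.py
```

```text
the job is handed in; nothing more can be done
None
the job is handed in; nothing more can be done
```

The door is hung on both pins and shut behind the catch, and I handed the job in at about 30.5 s of the 72 s allowed. The hand-in reports no verdict, so the checks below are my own.

**What I did:**
- I gripped the door by its top rail, lifted it out of the stand and brought it to the pins standing open by about 1.0 rad.
- The first tries caught on the pin tips at about 6–10 N. After shifting the door about 1 mm while pressing lightly, both knuckles dropped over the pins. The door then went down almost without force to the expected seat height.
- I let go and swung the door shut with closed fingers. Partway through I turned the gripper a quarter turn because its linkage was leaning on the door's top edge.

**Last checks:**
- **Seating:** both knuckles look fully down on their brackets in both pictures.
- **Shut angle:** the door measured about −0.085 rad, parallel to the tester to within my reading of the pictures. Its free edge is under the lip and behind the roller.
- **Contact:** the highest contact force I read was about 13–15 N, while pressing on the stops. At hand-in the gripper was well clear of everything, with about zero force on it.

**Less certain:**
- **Catch:** I never read the catch's expected 4–12 N, probably because it snapped over between readings. That the door passed it rests on the pictures.
- **Bystanders:** I did not measure their positions at the end. The arm stayed well above them, and the ones in the final crops looked undisturbed.

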